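# Stand a dried pair of lens blanks in their job stand

### The job

The pair of large lens blanks in the wire drip rack is dry: stand both of them upright on edge in the empty wooden lens stand, one in each notch and fully down, setting them in gently rather than dropping them. Leave the small blanks, the bottle and the pliers where they are, and do not bump the heater.

Things in the scene. Friction and masses are not known exactly. Their poses are not given: they have to be found in the camera images.
- large_1_center (a point): clear round lens blank with pale frosted edge, 70 mm diameter, 10 mm thick, about 55 g, one of a matching pair; point at its centre. x: the lens axis, across the thickness (slightly domed side to -x); z: upwards in the plane of the disc. Starts in the drip rack, z leaning 20 degrees from vertical, top towards the rack's -x.
- large_2_center (a point): clear round lens blank with pale frosted edge, 70 mm diameter, 10 mm thick, about 55 g, one of a matching pair; point at its centre. x: the lens axis, across the thickness (slightly domed side to -x); z: upwards in the plane of the disc. Starts in the drip rack, z leaning 20 degrees from vertical, top towards the rack's -x.
- small_1_center (a point): clear round lens blank like the large ones but only 58 mm diameter, 10 mm thick; belongs to another job. Point at its centre, x is the lens axis. Third blank in the drip rack, leaning like the large ones.
- small_2_center (a point): clear round lens blank like the large ones but only 58 mm diameter, 10 mm thick; belongs to another job. Point at its centre, x is the lens axis. Stands upright in the full stand.
- small_3_center (a point): clear round lens blank like the large ones but only 58 mm diameter, 10 mm thick; belongs to another job. Point at its centre, x is the lens axis. Stands upright in the full stand.
- drip_rack: fixed wire drip rack on a tray 150 x 96 mm (x, y); origin centre of underside, x along its row. Blanks rest on two rods at y = +-18 mm, 24 mm high, in places at x = -40, 0, 40 mm, between 5 mm wires at y = +-18 mm, 34 mm long, which lean 20 degrees to -x; about 1 mm play beside a blank, 27 mm between blanks. A blank slides out along its own leaning z. Rack yaw up to 26 degrees.
- stand_empty: fixed beech lens stand with nothing in it, 84 x 84 mm, origin centre of underside, x along the row. Two bars along x, y = 15 to 35 mm and -35 to -15 mm, top 42 mm high, space between open. Notches 12.5 mm wide at x = -21 and 21 mm cross both bars; upright walls, 4 mm 45-degree lead-in, floor 16 mm high. A blank stands on edge in each, lens axis along the stand's x. Yaw up to 26 degrees.
- notch_0 (a point): point where the centre of a large blank lies when fully down in the empty stand's notch at x = -21 mm: 47.6 mm above the bench. Axes as the stand.
- notch_1 (a point): the same for the notch at x = +21 mm.
- stand_full: fixed beech lens stand of the same make and frame as the empty one, with two small blanks standing in it (their tops 70 mm above the bench).
- heater: fixed silver hot-air frame heater: base 110 x 105 mm, upright cylinder and black bowl on top, 92 mm diameter, 262 mm tall in all; origin at the centre of its underside.
- cleaner_center (a point): loose small white lens-cleaner bottle with black cap standing upright, 38 mm diameter, 92 mm tall; point at its centre, half-way up.
- pliers: loose optician's pliers lying flat, about 155 mm long (jaws to +x, black handles to -x), 60 mm wide, 18 mm high; origin on the bench under their pivot region.
There are look-alikes about, which are no part of the job. Leave any green look-alike of the part that bears large_1_center alone. What is shaped like the part that bears large_2_center but pink is not meant.

How it is judged:
By the outcome, as a careful person would: the job done as asked, in the order asked, and still so for the second after the job is handed in, with the robot touching nothing.
It also fails if it takes over 70 s, if anything falls off the work surface, if the arm or the gripper's body presses on something with over 40 N, if the wrist force passes 120 N, or if a joint passes its speed limit or range.

### The arm

A 6-joint arm with a two-finger parallel gripper is mounted at the origin on the work surface. World frame = base frame: x ahead of the robot, y to its left, z up, the work surface at z = 0. Lengths are in m, angles in degrees, forces in N, time in s.
With the tool pointing down it reaches from about 0.35 to 0.875 m from the base axis. Payload 4.2 kg.
Tool frame: the origin (TCP) lies midway between the tips of the shut fingers; the grasp point (between the pads) lies 19 mm behind it; x points along the fingers, y is the direction in which the jaws open and shut, and the axes are right-handed (so a half turn about x gives the same grasp; the last joint's range is limited). The gripper opens to 87 mm and grips with 3 to 60 N. Pads are 19 mm wide; open, the fingers measure 117 mm over their backs; the gripper's body (75 mm by 190 mm) begins 51 mm behind the grasp point.
Start: joints at [87.64, 22.042, 0.453, 0, -68.411, -14.817], TCP at [0.185, 0.597, 0.223] pointing down, gripper open.
Joint ranges: [-179.83, 179.83], [-69.29, 118.12], [-61.27, 80.66], [-181.25, 117.63], [-171.15, -9.14], [-177.46, 177.46]. Speed limits (degrees/s): [159.86, 159.86, 180, 180, 180, 180].

### API

Orientations are given as a 3x3 rotation matrix whose columns are the frame's x, y, z axes.
In Python, from station import r gives the robot as it stands.
- The arm moves only by the tool play_rows, never from a script. Its argument "plan" is a list that holds one entry, the list of rows, each a list of 6 numbers: the shift along the tool's x, y, z in cm, then the turn, a rotation vector about the tool's x, y, z in units of 10 degrees (1.0 is 10 degrees). A call has 1 to 5 rows; each row is the pose to reach, as a shift and turn from the pose commanded when the call began, along the tool's axes at that moment; what a row does not reach only later rows make up. A row lasts 1/8 s, in which the tool goes at most 62.5 mm and 10.7 degrees, less where a joint would pass 70% of its speed; a pose out of reach is approached as far as the arm can. A call with a gripper value outside its range is refused whole. "hand" is the opening, from 0 (shut) to 1 (fully open), set as the call begins (left out, the last holds). The fingers move at their own pace and stop on an object; the grip force is fixed at half the most. Time passes only in rows, so rows that repeat a pose let the fingers close. It gives the time, the measured TCP pose, the force and the opening at its end, in the units of the state.
- r.sense(): the state, without advancing time (a new reading comes with each control period).
- r.capture(name): name is "side" or "top" or "wrist"; returns (picture, depth): 384x512x3 uint8, blue, green, red; 384x512 float32, m along the optical axis (not along the pixel's ray), 0 where there is no reading.
- r.get_calibration(name): a dict with "vfov" (degrees; the focal length in pixels is half the picture's height over the tangent of half this angle, whatever the lens; pixels are square), "cx", "cy" (the principal point, pixels), "rvec" (rotation vector, rad) and "tvec" (3), from world to camera coordinates, as OpenCV has them. Camera axes: x right, y down, z forward; pixel columns grow to the right and rows downward; lengths in m; the calibration is good to about 2 mm. A picture is of the moment at which its call begins: read the wrist's pose just before it. get_calibration takes no time and is no camera call; for the wrist camera it gives the pose at the moment of the call.
- r.finish_job(): hands the job in, once; it reports no verdict.
The state is a dict: "time_s": time; "joints": joint angles; "joint_velocities": joint speeds; "effort": joint torques, N m; "tcp_pos": TCP position; "ee_rot": TCP orientation; "wrist_force": force on the tool from outside, world axes, zero at the start; "moment": the same for the moment, N m; "gripper_width": opening from 0.0 (shut) to 1.0 (fully open).
Only numpy, scipy, OpenCV 4.12 (cv2) and the standard library are available. Lean on these libraries where they do the work, as an engineer would, in place of code of your own. Each camera call takes 0.05 s, during which the arm holds its last target.

## Working session

There is one attempt and no reset: what is moved stays moved. The work goes in short steps, Python scripts to look and compute and a tool call to move; the robot and the scene stay as the last step left them, time stands still between calls to the robot, and variables do not carry over. Pictures are saved under pics/ and viewed, and the job is handed in when it is done.

Besides the shell and the picture viewer there is one more tool, called after "Call:" as name(argument=value, ...) on one line, values as JSON. play_rows: Moves the arm, as the interface text tells. Its arguments: {"type":"object","properties":{"plan":{"type":"array","items":{"type":"array","items":{"type":"array","items":{"type":"number"}}}},"hand":{"type":"number"}},"required":["plan"]}

```bash
ls; mkdir -p pics; cat > h.py <<'E'
import numpy as np, cv2
from station import r
def cap(n,tag):
    c=r.get_calibration(n); p,d=r.capture(n); cv2.imwrite(f'pics/{tag}.png',p); np.savez(f'pics/{tag}.npz',p=p,d=d,**{k:np.array(v) for k,v in c.items()})
    return p,d,c
def load(tag):
    z=np.load(f'pics/{tag}.npz'); return z['p'],z['d'],{k:z[k] for k in ('vfov','cx','cy','rvec','tvec')}
def f(c): return 192/np.tan(np.radians(float(c['vfov']))/2)
def RT(c): return cv2.Rodrigues(np.array(c['rvec'],float))[0],np.array(c['tvec'],float).ravel()
def cloud(d,c):
    R,t=RT(c);F=f(c);v,u=np.mgrid[:d.shape[0],:d.shape[1]]
    P=np.stack([(u-c['cx'])/F*d,(v-c['cy'])/F*d,d],-1)
    return (P-t)@R
def proj(X,c):
    R,t=RT(c);X=np.atleast_2d(X)@R.T+t
    return np.c_[X[:,0]/X[:,2]*f(c)+c['cx'],X[:,1]/X[:,2]*f(c)+c['cy']]
def ray(u,v,c):
    R,t=RT(c);o=-R.T@t;d=R.T@np.array([(u-c['cx'])/f(c),(v-c['cy'])/f(c),1]);return o,d/np.linalg.norm(d)
def atz(u,v,z,c):
    o,d=ray(u,v,c);return o+d*(z-o[2])/d[2]
E
python3 - <<'E'
from h import *
for n in('side','top','wrist'):
    p,d,c=cap(n,n+'0');R,t=RT(c);print(n,c['vfov'],c['cx'],c['cy'],-R.T@t,(d>0).mean())
print(r.sense())
E
```

```text
pics
side 46.839283270522756 256.8964546076153 194.85658936878212 [ 0.04753278 -0.61593399  0.72352375] 0.9958750406901041
top 48.11044352132052 257.10104958213725 188.49856648214546 [ 0.36801707 -0.00506472  1.03969151] 0.9957987467447916
wrist 69.07787154013134 256.3400728702169 194.66351726134812 [0.25624494 0.57446476 0.38374537] 0.9961649576822916
{'time_s': 0.15, 'joints': array([ 8.76399134e+01,  2.20806911e+01,  3.97520134e-01, -1.98890272e-02,
       -6.84125521e+01, -1.48176171e+01]), 'joint_velocities': array([ 0.13888572, -0.15090091,  0.19109276,  0.13953106, -0.06558673,
       -0.0067948 ]), 'effort': array([ 3.13353848e-04, -3.91053951e+01,  1.87586653e+01,  4.22226146e+00,
        1.23750951e-02, -1.37407224e-04]), 'tcp_pos': array([0.1844288 , 0.59668553, 0.22171045]), 'ee_rot': array([[-3.91303847e-04, -2.95458230e-01, -9.55355578e-01],
       [-1.65595337e-03, -9.55354150e-01,  2.95458466e-01],
       [-9.99998552e-01,  1.69763833e-03, -1.15431298e-04]]), 'wrist_force': array([ 1.05464038, -0.80441846, -0.06276343]), 'moment': array([-0.01081683,  0.0557505 ,  0.00328967]), 'gripper_width': 0.9996973163550965}
```

View pics/side0.png

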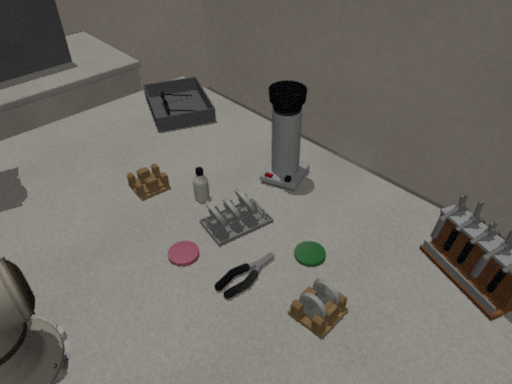

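View pics/top0.png

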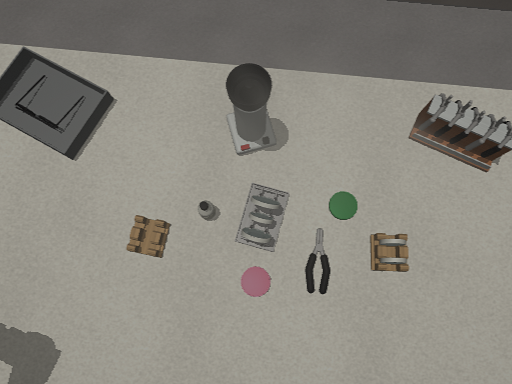

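View pics/wrist0.png

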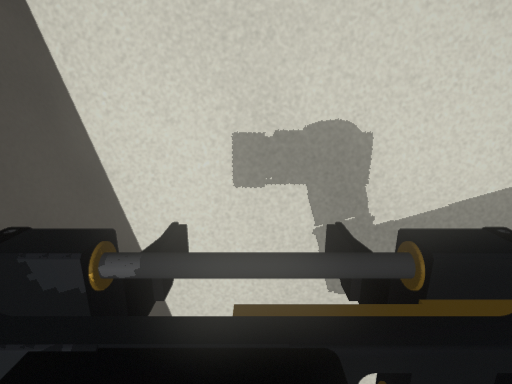

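The side view shows:
- the rack near (237,217), with three leaning blanks
- the empty stand at (149,181)
- the full stand at (318,305)
- the heater at (286,140)
- the bottle at (201,187)
- the pliers at (245,275)
- flat pink (184,253) and green (310,253) look-alikes, which I will leave alone

In the top view the rack is at (263,217), the empty stand at (149,237) and the full stand at (390,252). Next I enlarge these and measure.

```bash
python3 - <<'E'
from h import *
p,d,c=load('top0');P=cloud(d,c)
for n,u,v in[('rack',263,217),('stand',149,237),('full',390,252),('heater',250,90),('bottle',206,209),('pl',318,260),('green',343,205),('pink',256,281),('bl',20,350)]:
    print(n,P[v,u].round(3),atz(u,v,0,c).round(3))
a=cv2.resize(p[170:265,225:305],None,fx=5,fy=5,interpolation=cv2.INTER_CUBIC);cv2.imwrite('pics/t_rack.png',a)
a=cv2.resize(p[205:270,115:185],None,fx=5,fy=5,interpolation=cv2.INTER_CUBIC);cv2.imwrite('pics/t_st.png',a)
p,d,c=load('side0')
a=cv2.resize(p[180:250,190:285],None,fx=6,fy=6,interpolation=cv2.INTER_CUBIC);cv2.imwrite('pics/s_rack.png',a)
E
```

```text
rack [0.534 0.003 0.06 ] [0.544 0.003 0.   ]
stand [0.467 0.271 0.009] [0.468 0.273 0.   ]
full [ 0.49  -0.305  0.011] [ 0.491 -0.308  0.   ]
heater [0.754 0.052 0.251] [0.877 0.071 0.   ]
bottle [0.535 0.132 0.083] [0.55  0.144 0.   ]
pl [ 0.454 -0.138 -0.001] [ 0.454 -0.138  0.   ]
green [ 0.592 -0.188  0.011] [ 0.594 -0.19   0.   ]
pink [0.39  0.004 0.008] [0.39  0.004 0.   ]
bl [ 0.182  0.525 -0.   ] [0.182 0.525 0.   ]
```

View pics/t_rack.png

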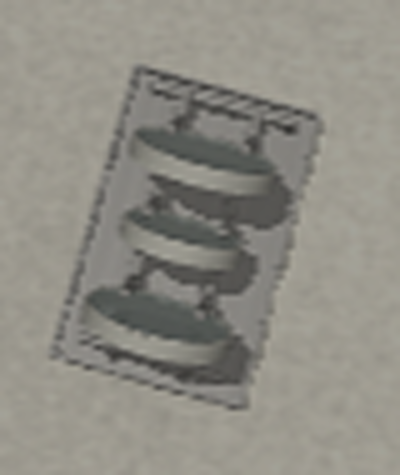

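View pics/s_rack.png

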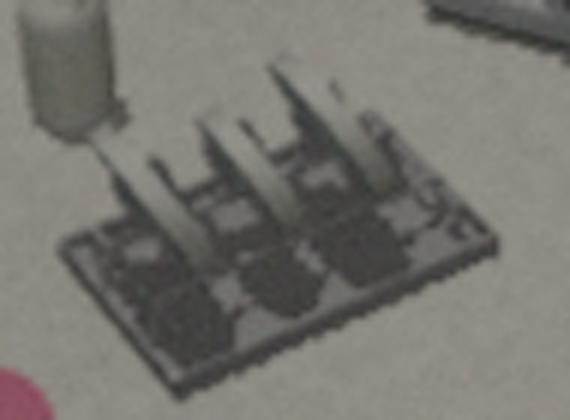

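View pics/t_st.png

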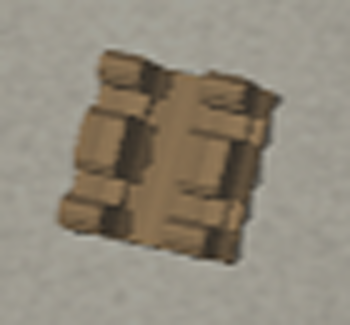

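```bash
cat >> h.py <<'E'
from scipy.spatial.transform import Rotation as Ro
def Rt(yaw,tilt=0):
    """tool: y axis = -(rack x) ; tool x = down, tilted; yaw of rack/stand x axis deg, tilt lean deg"""
    a,b=np.radians(yaw),np.radians(tilt)
    ex=np.array([np.cos(a),np.sin(a),0]);ez=np.array([0,0,1.])
    dz=-np.sin(b)*ex+np.cos(b)*ez; dx=np.cos(b)*ex+np.sin(b)*ez
    x=-dz;y=-dx;return np.c_[x,y,np.cross(x,y)]
def go(pos,R,frac=None):
    s=r.sense();R0=np.array(s['ee_rot']);
    sh=R0.T@(np.array(pos)-s['tcp_pos'])*100
    rv=Ro.from_matrix(R0.T@R).as_rotvec(degrees=True)/10
    print('t',round(s['time_s'],2),'shift cm',sh.round(2),'turn',rv.round(2),'w',round(s['gripper_width'],3),'F',np.round(s['wrist_force'],1))
    print('rows>=',np.linalg.norm(sh)/6.25,np.linalg.norm(rv)*10/10.7)
    return sh,rv
E
python3 - <<'E'
from h import *
s=r.sense();c=r.get_calibration('wrist');R,t=RT(c);R0=s['ee_rot']
print('cam in tool',R0.T@(-R.T@t-s['tcp_pos']),'axis',R0.T@R[2],'right',R0.T@R[0])
# heater pts & stand fit from top cloud
for tag in('top0','side0'):
    p,d,c=load(tag);P=cloud(d,c).reshape(-1,3)
    m=(P[:,2]>.2)&(P[:,0]>.5)&(abs(P[:,1])<.2)&(P[:,2]<.3);Q=P[m];print(tag,'bowl',Q.min(0),Q.max(0))
    m=(P[:,2]>.03)&(P[:,2]<.06)&(np.hypot(P[:,0]-.467,P[:,1]-.271)<.07);Q=P[m];print('stand',len(Q),np.median(Q,0),cv2.minAreaRect(Q[:,:2].astype(np.float32)))
    m=(P[:,2]>.004)&(P[:,2]<.1)&(np.hypot(P[:,0]-.54,P[:,1]-.003)<.1);Q=P[m];print('rack',len(Q),cv2.minAreaRect(Q[:,:2].astype(np.float32)))
E
```

```text
cam in tool [-0.16217169  0.0002433  -0.07519584] axis [9.62594057e-01 4.96518365e-04 2.70947293e-01] right [-5.79539130e-04  9.99999806e-01  2.26400685e-04]
top0 bowl [0.71678633 0.01062887 0.20017844] [0.80918469 0.10101281 0.26406771]
stand 498 [0.46776259 0.28231044 0.04040109] ((0.46833664178848267, 0.2719431221485138), (0.07204072177410126, 0.08433675020933151), 83.79129791259766)
rack 1547 ((0.53989577293396, 0.004347167909145355), (0.18540701270103455, 0.1819111704826355), 68.34911346435547)
side0 bowl [ 0.71566961 -0.0497886   0.20000678] [1.80599746 0.19933999 0.27409014]
stand 386 [0.46424869 0.25814535 0.03929707] ((0.4669111371040344, 0.27208665013313293), (0.0755339190363884, 0.08601390570402145), 85.43536376953125)
rack 1405 ((0.5436966419219971, 0.004223853349685669), (0.10322891175746918, 0.15347248315811157), 80.08002471923828)
```

```bash
python3 - <<'E'
from h import *
go([.467,.235,.24],Rt(-10))
E
```

```text
t 0.15 shift cm [ -1.78  26.21 -37.68] turn [ 8.28 -0.01 -0.01] w 1.0 F [ 1.1 -0.8 -0.1]
rows>= 7.349512744272034 7.739720583774897
```

Call:
play_rows(plan=[[[-0.2, 3.3, -4.7, 1.0, 0, 0], [-0.4, 6.6, -9.4, 2.0, 0, 0], [-0.7, 9.8, -14.1, 3.1, 0, 0], [-0.9, 13.1, -18.8, 4.1, 0, 0], [-1.1, 16.4, -23.5, 5.2, 0, 0]]], hand=1.0)

```text
time_s: 0.78
tcp_pos: [0.3614, 0.3693, 0.2335]
ee_rot: [[-0.0, -0.935, -0.354], [-0.0, -0.354, 0.935], [-1.0, 0.0, -0.0]]
wrist_force: [0.9, 0.5, -0.1]
gripper_width: 1.001
```

```bash
python3 - <<'E'
from h import *
go([.467,.235,.24],Rt(-10))
E
```

```text
t 0.78 shift cm [ -0.65  -5.12 -16.3 ] turn [ 3.08 -0.   -0.  ] w 1.001 F [ 0.9  0.5 -0.1]
rows>= 2.7362283165260224 2.8740326435748016
```

Call:
play_rows(plan=[[[-0.2, -1.7, -5.4, 1.0, 0, 0], [-0.4, -3.4, -10.9, 2.0, 0, 0], [-0.65, -5.1, -16.3, 3.1, 0, 0], [-0.65, -5.1, -16.3, 3.1, 0, 0]]])

```text
time_s: 1.27
tcp_pos: [0.4684, 0.2344, 0.2398]
ee_rot: [[-0.0, -0.984, 0.179], [-0.001, 0.179, 0.984], [-1.0, 0.0, -0.001]]
wrist_force: [0.6, 0.1, 0.4]
gripper_width: 0.999
```

```bash
python3 - <<'E'
from h import *
print(r.sense()['tcp_pos']);cap('wrist','w1');go([.45,.14,.24],Rt(-10))
E
```

```text
[0.46835343 0.23437978 0.23983389]
t 1.32 shift cm [-0.03  0.04 -9.73] turn [-0.01 -0.   -0.  ] w 0.997 F [0.2 0.1 0.3]
rows>= 1.556991756416153 0.011411786451805466
```

View pics/w1.png

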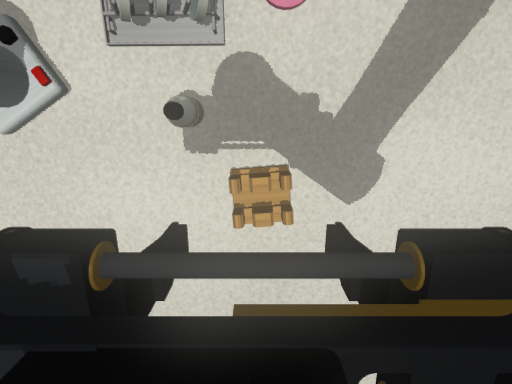

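The empty stand is at (261,197) in the wrist picture, nearly aligned with the image. The rack is at (165,20) and the bottle at (180,110). I'm taking a second view 10 cm on.

Call:
play_rows(plan=[[[0, 0, -5, 0, 0, 0], [0, 0, -10, 0, 0, 0], [0, 0, -10, 0, 0, 0]]])

```text
time_s: 1.7
tcp_pos: [0.4481, 0.1374, 0.2401]
ee_rot: [[-0.001, -0.985, 0.173], [0.0, 0.173, 0.985], [-1.0, 0.001, -0.0]]
wrist_force: [-0.2, 0.2, -1.2]
gripper_width: 1.006
```

```bash
python3 - <<'E'
from h import *
cap('wrist','w2');print(r.sense()['tcp_pos'])
for t,(a,b,e,g) in (('w1',(150,240,215,310)),('w2',(200,300,210,330))):
    p,d,c=load(t);cv2.imwrite(f'pics/{t}c.png',cv2.resize(p[a:b,e:g],None,fx=6,fy=6,interpolation=cv2.INTER_CUBIC))
E
```

```text
[0.44895785 0.13866467 0.240287  ]
```

View pics/w2.png

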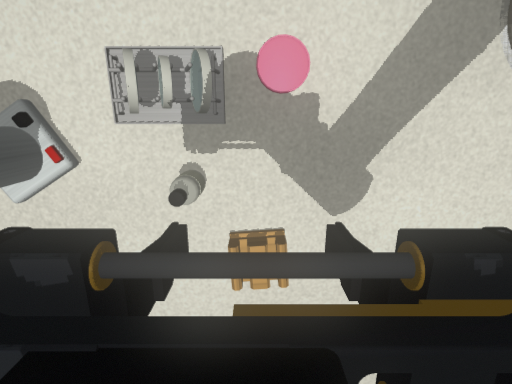

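View pics/w1c.png

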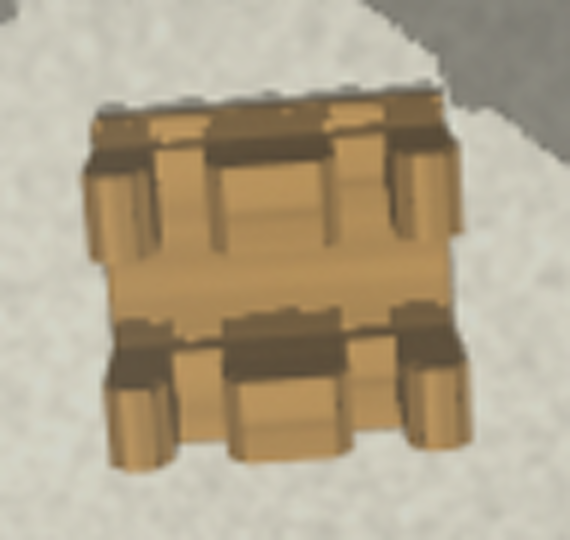

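```bash
cat > fit.py <<'E'
from h import *
from scipy.optimize import minimize
def H(q):
    x,y=q[:,0],np.abs(q[:,1]);z=np.where((abs(x)<.042)&(y<.042),.009,0.)
    bar=(y>.015)&(y<.035)&(abs(x)<.042)
    dx=np.minimum(abs(x-.021),abs(x+.021))
    top=np.where(dx<.00625,.016,np.minimum(.042,.038+np.maximum(dx-.00625,0)))
    return np.where(bar,top,z)
def loc(P,x,y,yaw):
    a=np.radians(yaw);d=P[:,:2]-[x,y];return np.c_[d@[np.cos(a),np.sin(a)],d@[-np.sin(a),np.cos(a)]]
def fitstand(tag,x0=(.467,.272,-8),zmax=.06):
    p,d,c=load(tag);P=cloud(d,c);m=(d>0);P=P[m];P=P[np.hypot(P[:,0]-x0[0],P[:,1]-x0[1])<.055];P=P[P[:,2]<zmax]
    def cost(v): return np.minimum(abs(P[:,2]-v[3]/100-H(loc(P,v[0]/10,v[1]/10,v[2]*10))),.012).mean()
    best=None
    for k in range(12):
        rng=np.random.default_rng(k);st=np.array([x0[0]*10,x0[1]*10,x0[2]/10,0])+rng.normal(0,[.06,.06,.4,.05])
        sx=np.array([st]+[st+e for e in np.diag([.05,.05,.4,.1])])
        o=minimize(cost,st,method='Nelder-Mead',options=dict(initial_simplex=sx,maxiter=600))
        if best is None or o.fun<best.fun:best=o
    v=best.x;print(tag,len(P),'x,y',v[0]/10,v[1]/10,'yaw',v[2]*10,'z0',v[3]/100,'cost',best.fun)
    return v[0]/10,v[1]/10,v[2]*10
if __name__=='__main__':
    for t in('w1','top0','side0'):fitstand(t)
E
python3 fit.py
python3 - <<'E'
from h import *
p,d,c=load('w2');P=cloud(d,c)
cv2.imwrite('pics/w2r.png',cv2.resize(p[30:140,90:240],None,fx=5,fy=5,interpolation=cv2.INTER_CUBIC))
z=(np.clip(P[30:140,90:240,2],0,.1)*2550).astype(np.uint8)
cv2.imwrite('pics/w2z.png',cv2.resize(z,None,fx=5,fy=5,interpolation=cv2.INTER_NEAREST))
E
```

```text
w1 4247 x,y 0.4692671783567782 0.2717827902921783 yaw -5.937199342665851 z0 0.00011281991144981035 cost 0.0020798024067239696
top0 1651 x,y 0.46857379755970674 0.2724965346869346 yaw -6.133224074195831 z0 7.671481405437797e-05 cost 0.002837835057899645
side0 1112 x,y 0.46751549417428173 0.27221511420102823 yaw -6.190967537441745 z0 -0.0005566295850845527 cost 0.005966837825194584
```

View pics/w2r.png

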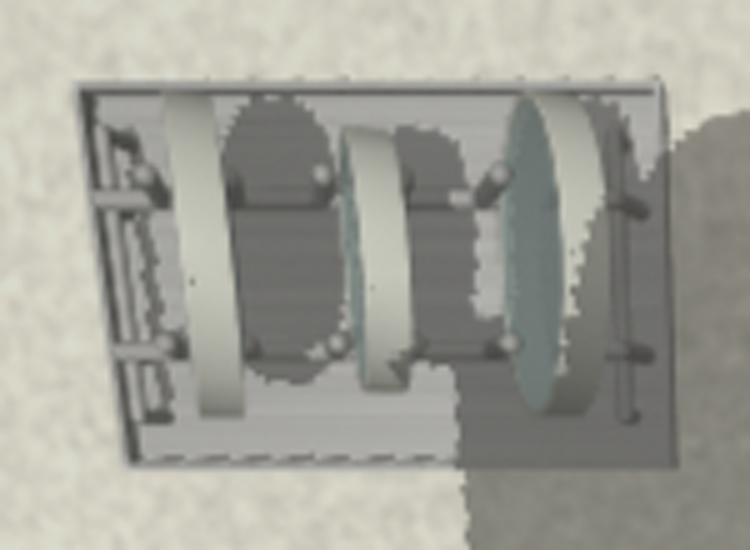

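View pics/w2z.png

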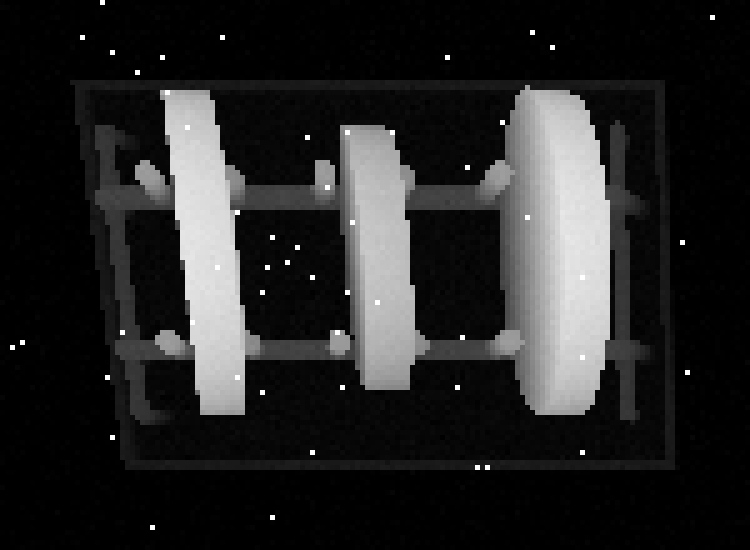

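In the enlarged crop the three rack blanks are at (205,255), (375,260) and (555,255). The outer two span about 320 px and the middle one about 265 px. So the outer two are the 70 mm pair, and the middle one is the small blank. All three are clear; the pink and green discs lie elsewhere. Next I fit their poses.

```bash
cat > fitd.py <<'E'
from h import *
from scipy.optimize import least_squares
def sd(P,c,yaw,tilt,rad,th=.010):
    a,b=np.radians(yaw),np.radians(tilt)
    ex=np.array([np.cos(a),np.sin(a),0]);n=np.cos(b)*ex+np.sin(b)*np.array([0,0,1.])
    q=P-c;h=q@n;rr=np.linalg.norm(q-h[:,None]*n,axis=1)
    dx,dr=abs(h)-th/2,rr-rad
    return np.where((dx>0)&(dr>0),np.hypot(np.maximum(dx,0),np.maximum(dr,0)),np.maximum(dx,dr))
def fitdisc(tags,c0,yaw0,tilt0,rad,zmin=.056,zmax=.1,w=.03):
    for tag in tags:
        p,d,c=load(tag);P=cloud(d,c)[d>0]
        P=P[(P[:,2]>zmin)&(P[:,2]<zmax)];q=P-c0
        a=np.radians(yaw0);b=np.radians(tilt0)
        n=np.array([np.cos(b)*np.cos(a),np.cos(b)*np.sin(a),np.sin(b)])
        P=P[(abs(q@n)<.014)&(np.linalg.norm(q,axis=1)<rad+.012)]
        o=least_squares(lambda v:sd(P,v[:3],v[3]*100,v[4]*100,rad),[*c0,yaw0/100,tilt0/100],loss='soft_l1',f_scale=.001,x_scale=[.01,.01,.01,.05,.05])
        v=o.x;print(tag,len(P),'c',v[:3].round(4),'yaw',(v[3]*100).round(2),'tilt',(v[4]*100).round(2),'res',np.median(abs(sd(P,v[:3],v[3]*100,v[4]*100,rad))).round(5))
    return v
if __name__=='__main__':
    rk=np.array([.541,.004]);yaw=-13
    p,d,c=load('w2');P=cloud(d,c)
    for n,(r0,r1,c0,c1) in dict(A=(48,112,122,140),B=(55,107,157,173),C=(48,112,190,212)).items():
        Q=P[r0:r1,c0:c1].reshape(-1,3);Q=Q[(Q[:,2]>.065)&(Q[:,2]<.1)];print(n,len(Q),Q.mean(0).round(4),Q[:,2].max().round(4),cv2.minAreaRect(Q[:,:2].astype(np.float32)))
E
python3 fitd.py
```

```text
A 664 [0.5614 0.0035 0.0821] 0.0903 ((0.563244104385376, 0.001963462680578232), (0.06594773381948471, 0.01870933175086975), 80.44940948486328)
B 442 [0.5271 0.009  0.0729] 0.0789 ((0.5278363823890686, 0.008329235017299652), (0.04817477986216545, 0.014052657410502434), 79.48240661621094)
C 825 [0.4853 0.0162 0.0802] 0.091 ((0.4856974482536316, 0.01558695174753666), (0.06595749408006668, 0.01953292265534401), 80.12759399414062)
```

```bash
python3 - <<'E'
from fitd import *
for n,c,rad in(('A',[.571,.0015,.054],.035),('C',[.495,.014,.054],.035),('B',[.535,.007,.05],.029)):
    print(n);fitdisc(['w2','top0','side0'],np.array(c),-10,20,rad,zmin=.062 if n!='B' else .055)
E
```

```text
A
w2 678 c [5.727e-01 4.000e-04 5.550e-02] yaw -9.61 tilt 24.21 res 0.0004
top0 181 c [0.5716 0.0006 0.0554] yaw -9.68 tilt 23.53 res 0.00049
side0 137 c [0.5698 0.0013 0.055 ] yaw -10.01 tilt 20.9 res 0.00071
C
w2 880 c [0.4936 0.0141 0.0556] yaw -9.82 tilt 23.41 res 0.00026
top0 216 c [0.4926 0.0141 0.0557] yaw -9.78 tilt 23.48 res 0.00056
side0 128 c [0.4914 0.0154 0.055 ] yaw -9.28 tilt 21.93 res 0.00058
B
w2 585 c [0.5373 0.0064 0.0499] yaw -10.69 tilt 26.43 res 0.00048
top0 149 c [0.5352 0.0072 0.0495] yaw -9.3 tilt 23.31 res 0.0006
side0 117 c [0.5386 0.0078 0.052 ] yaw -12.82 tilt 37.16 res 0.00114
```

Fits from three views agree to within about 2 mm:
- near large blank C centre (.493,.014,.0555)
- far large blank A centre (.572,.001,.0555)
- rack yaw −9.8°, lean about 21°
- stand at (.469,.272), yaw −6°

I'm taking C first.

```bash
cat >> h.py <<'E'
C=np.array([.4930,.0143,.0555]);A=np.array([.5718,.0006,.0554]);RY=-9.8
def over(c,up,yaw=RY,tilt=21):
    R=Rt(yaw,tilt);return go(np.array(c)-R[:,0]*up,R)
E
python3 -c "
from h import *
over(C,.11)"
```

```text
t 1.75 shift cm [  8.2   -2.53 -11.51] turn [-0.01  0.   -2.1 ] w 0.997 F [-0.2 -1.2 -0.1]
rows>= 2.296932262630832 1.9608260322891335
```

Call:
play_rows(plan=[[[0.5, -0.5, -4, 0, 0, -0.7], [2, -1.5, -8, 0, 0, -1.4], [5, -2.5, -11.5, 0, 0, -2.1], [8.2, -2.5, -11.5, 0, 0, -2.1], [8.2, -2.5, -11.5, 0, 0, -2.1]]], hand=0.28)

```text
time_s: 2.38
tcp_pos: [0.4529, 0.0209, 0.1561]
ee_rot: [[0.349, -0.922, 0.171], [-0.064, 0.158, 0.985], [-0.935, -0.354, -0.004]]
wrist_force: [-0.2, 0.2, 0.5]
gripper_width: 0.517
```

```bash
python3 -c "
from h import *
cap('wrist','w3')
over(C,.06);over(C,.003)
p,d,c=load('w3')
print(proj([C,A],c))"
```

```text
t 2.42 shift cm [ 4.98  0.05 -0.11] turn [ 0.   -0.01 -0.  ] w 0.468 F [0.6 1.1 0.6]
rows>= 0.7963210891472104 0.006202214617557221
t 2.42 shift cm [10.68  0.04 -0.11] turn [ 0.   -0.01 -0.  ] w 0.468 F [0.6 1.1 0.6]
rows>= 1.708183421688764 0.006202214617557221
[[254.89463507 194.15090682]
 [187.24853136 187.21698046]]
```

View pics/w3.png

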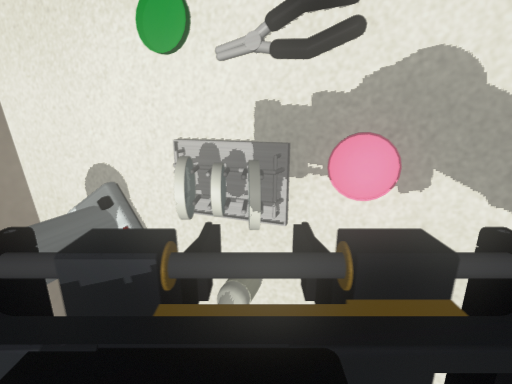

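```bash
python3 -c "
from fitd import *
fitdisc(['w3'],C,-10,21,.035,zmin=.062)
fitdisc(['w3'],A,-10,21,.035,zmin=.062)"
```

```text
w3 767 c [0.4944 0.0141 0.0557] yaw -10.65 tilt 24.78 res 0.00031
w3 891 c [0.5715 0.0006 0.0548] yaw -9.57 tilt 20.86 res 0.00035
```

Call:
play_rows(plan=[[[2.0, 0, 0, 0, 0, 0], [3.5, 0, -0.1, 0, 0, 0], [4.0, 0, -0.1, 0, 0, 0], [4.0, 0, -0.1, 0, 0, 0], [4.0, 0, -0.1, 0, 0, 0]]], hand=0.28)

```text
time_s: 3.05
tcp_pos: [0.47, 0.0187, 0.1222]
ee_rot: [[0.356, -0.919, 0.171], [-0.061, 0.16, 0.985], [-0.933, -0.361, 0.001]]
wrist_force: [-0.4, 0.0, 0.0]
gripper_width: 0.283
```

```bash
python3 -c "
from h import *
over(C,.003)"
```

```text
t 3.05 shift cm [ 6.77  0.22 -0.05] turn [-0.01  0.01  0.02] w 0.283 F [-0.4  0.   0. ]
rows>= 1.0832788052182234 0.018250166287919367
```

Call:
play_rows(plan=[[[1.5, 0.1, 0, 0, 0, 0], [3, 0.1, 0, 0, 0, 0], [4.5, 0.1, 0, 0, 0, 0], [6, 0.1, 0, 0, 0, 0], [6.8, 0.1, 0, 0, 0, 0]]])

```text
time_s: 3.68
tcp_pos: [0.48, 0.0226, 0.0844]
ee_rot: [[0.328, -0.926, 0.184], [-0.093, 0.162, 0.982], [-0.94, -0.34, -0.033]]
wrist_force: [-0.4, 0.4, 0.1]
gripper_width: 0.281
```

Call:
play_rows(plan=[[[0, 0, 0, 0, 0, 0], [0, 0, 0, 0, 0, 0], [0, 0, 0, 0, 0, 0]]], hand=0.28)

```text
time_s: 4.05
tcp_pos: [0.4788, 0.0223, 0.0839]
ee_rot: [[0.327, -0.927, 0.184], [-0.093, 0.162, 0.982], [-0.94, -0.338, -0.033]]
wrist_force: [-0.1, -0.4, -0.5]
gripper_width: 0.282
```

```bash
python3 -c "
from h import *
cap('wrist','w4');cap('side','s4');p,d,c=load('s4')
cv2.imwrite('pics/s4c.png',cv2.resize(p[140:260,150:310],None,fx=5,fy=5))
over(C,.003)"
```

```text
t 4.15 shift cm [ 2.89 -0.49 -0.44] turn [-0.01 -0.21 -0.12] w 0.277 F [0.1 0.3 0.4]
rows>= 0.4750698114291574 0.22488964147021043
```

View pics/w4.png

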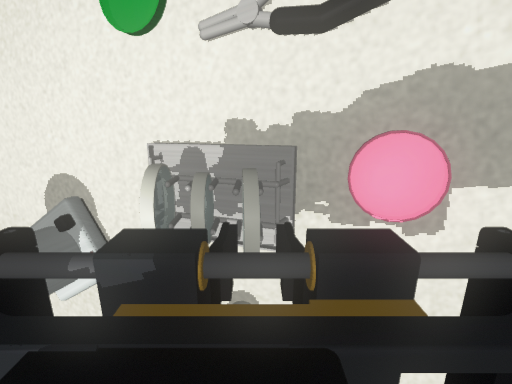

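View pics/s4c.png

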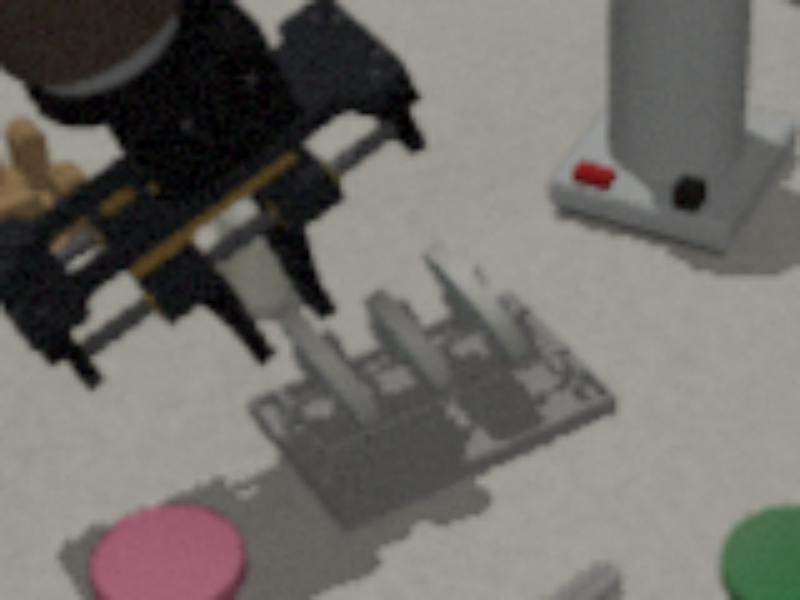

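```bash
python3 -c "
from h import *
print(r.sense()['joints'].round(2))"
```

```text
[  11.77    9.45  -61.21   80.05   -9.2  -100.56]
```

The arm stopped about 29 mm short. Joint 3 (−61.2°) and joint 5 (−9.2°) are both at their limits, so blank C is too close to the base for this tilted pose. I'm backing off along the tool and sampling joint and pose pairs to build a kinematic model.

```bash
python3 -c "
from h import *
import json
print([x for x in dir(r) if x[0]!='_'])
open('samp.txt','a').write(json.dumps({k:np.array(v).tolist() for k,v in r.sense().items()})+'\n')
over(C,.07)"
```

```text
['PlanningError', 'capture', 'finish_job', 'get_calibration', 'sense']
t 4.15 shift cm [-3.8  -0.35 -0.68] turn [-0.01 -0.21 -0.12] w 0.277 F [0.1 0.3 0.4]
rows>= 0.6199889576374401 0.22488964147021043
```

Call:
play_rows(plan=[[[-1.5, 0, 0, 0, 0, 0], [-3, 0, 0, 0, 0, 0], [-4.5, 0, 0, 0, 0, 0], [-4.5, 0, 0, 0, 0, 0]]])

```text
time_s: 4.65
tcp_pos: [0.4647, 0.0278, 0.127]
ee_rot: [[0.329, -0.926, 0.183], [-0.091, 0.162, 0.983], [-0.94, -0.34, -0.031]]
wrist_force: [-0.3, 0.5, 0.4]
gripper_width: 0.278
```

```bash
cat > samp.py <<'E'
from h import *
import json
s=r.sense();open('samp.txt','a').write(json.dumps({k:np.array(v).tolist() for k,v in s.items()})+'\n');print(s['joints'].round(1))
E
python3 samp.py; python3 -c "
from h import *
over(C,.12);go([.47,.02,.24],Rt(-9.8))"
```

```text
[ 27.7   4.3 -55.1  41.3 -20.7 -75.6]
t 4.65 shift cm [-4.22 -0.17 -0.99] turn [-0.01 -0.19 -0.11] w 0.278 F [-0.3  0.5  0.4]
rows>= 0.6936824688381956 0.20722238335267423
t 4.65 shift cm [-10.38  -4.46  -1.02] turn [-0.04 -0.19  1.99] w 0.278 F [-0.3  0.5  0.4]
rows>= 1.814510834592977 1.865532862790488
```

Call:
play_rows(plan=[[[-3, -1, 0, 0, -0.1, 0.5], [-7, -3, -1, 0, -0.2, 1.2], [-10.4, -4.5, -1, 0, -0.2, 2.0], [-10.4, -4.5, -1, 0, -0.2, 2.0]]])

```text
time_s: 5.15
tcp_pos: [0.4731, 0.0183, 0.2417]
ee_rot: [[-0.001, -0.984, 0.181], [0.003, 0.181, 0.984], [-1.0, 0.001, 0.003]]
wrist_force: [0.2, -0.3, -0.3]
gripper_width: 0.284
```

```bash
python3 samp.py; python3 -c "
from h import *
over(A,.10)"
```

```text
[ 21.8   6.3 -18.   -0.2 -65.7 -32.2]
t 5.15 shift cm [ 9.28 -6.46 -0.02] turn [-0.06  0.   -2.11] w 0.284 F [ 0.2 -0.3 -0.3]
rows>= 1.8093155619044494 1.9703192184514053
```

Call:
play_rows(plan=[[[1, -2, 0, 0, 0, -0.7], [3, -4.5, 0, 0, 0, -1.4], [6, -6.5, 0, 0, 0, -2.1], [9.3, -6.5, 0, 0, 0, -2.1], [9.3, -6.5, 0, 0, 0, -2.1]]])

```text
time_s: 5.78
tcp_pos: [0.5308, 0.0052, 0.1423]
ee_rot: [[0.341, -0.923, 0.18], [-0.066, 0.167, 0.984], [-0.938, -0.347, -0.004]]
wrist_force: [-0.4, -0.5, 1.4]
gripper_width: 0.279
```

```bash
python3 samp.py; cat > kin.py <<'E'
from h import *
import json
from scipy.optimize import least_squares
S=[json.loads(l) for l in open('samp.txt')]
S.append(dict(joints=[87.64,22.042,.453,0,-68.411,-14.817],tcp_pos=[.185,.597,.223],ee_rot=[[-0.0003913,-.29545823,-.95535558],[-.0016559,-.9553541,.29545847],[-1,.0017,-.0001]]))
LO=np.array([-179.83,-69.29,-61.27,-181.25,-171.15,-177.46]);HI=np.array([179.83,118.12,80.66,117.63,-9.14,177.46])
def rx(a):return Ro.from_euler('x',a,degrees=True).as_matrix()
def ry(a):return Ro.from_euler('y',a,degrees=True).as_matrix()
def rz(a):return Ro.from_euler('z',a,degrees=True).as_matrix()
E0=rx(-90)
def fk(v,j,s4=1,s6=-1):
    a1,b1,d1,l2x,l2z,px,py,pz,s,sz=v
    R=rz(j[0]);p=R@[a1,b1,d1]
    R=R@ry(j[1]);p=p+R@[l2x,0,l2z]
    R=R@ry(-j[2]);p=p+R@[px,0,pz]
    R=R@rx(s4*j[3])@ry(-j[4]);p=p+R@[s,0,sz]
    R=R@rx(s6*j[5])@E0;return p,R
def res(v,s4,s6):
    o=[]
    for k in S:
        p,R=fk(v,k['joints'],s4,s6);o+=[(p-k['tcp_pos'])*1000,Ro.from_matrix(R.T@np.array(k['ee_rot'])).as_rotvec()*500,]
    return np.concatenate(o)
def fit():
    b=None
    for s4 in(1,-1):
        for s6 in(1,-1):
            o=least_squares(res,[0,-.16,.2,0,.3,.3,0,0,.2,0],args=(s4,s6),loss='soft_l1')
            if b is None or o.cost<b[0].cost:b=(o,s4,s6)
    return b
if __name__=='__main__':
    o,s4,s6=fit();print(s4,s6,o.cost,o.x.round(4));print(res(o.x,s4,s6).reshape(-1,6).round(1))
E
python3 kin.py
```

```text
[ 22.3   8.8 -44.2  30.  -22.5 -59. ]
-1 -1 115.2135861218783 [ 0.1742 -0.1599 -0.166  -0.0363  0.5893  0.2058  0.1165  0.0954  0.1842
  0.0162]
[[ -0.7 -99.5   0.2  -0.   -0.   -0. ]
 [  3.4   0.3  -3.1  -0.   -0.   -0. ]
 [ -0.3  -0.6   0.2  -0.   -0.   -0. ]
 [ -0.5  10.    2.6  -0.   -0.   -0. ]
 [ -0.4   0.3  -0.4   0.1   0.1   0.8]]
```

```bash
cat > kin2.py <<'E'
import sys
from kin import *
def fk(v,j):
    a1,d1,b1,l2x,l2z,px,pz,qy,s,sz,sy=v
    R=rz(j[0]);p=R@[a1,b1,d1]
    R=R@ry(j[1]);p=p+R@[l2x,0,l2z]
    R=R@ry(-j[2]);p=p+R@[px,0,pz]
    R=R@rx(-j[3]);p=p+R@[0,qy,0]
    R=R@ry(-j[4]);p=p+R@[s,0,sz]
    R=R@rx(-j[5])@E0;return p,R
def solve(mask,verbose=0):
    A=[];b=[]
    for k in S:
        A.append(np.array([fk(np.eye(11)[i],k['joints'])[0] for i in range(11)]).T);b.append(k['tcp_pos'])
    A=np.concatenate(A)*mask;b=np.concatenate(b)
    x=np.linalg.lstsq(A,b,rcond=1e-3)[0]*mask
    if verbose: print(x.round(4),np.linalg.svd(A)[1].round(3));print(((A@x-b)*1000).reshape(-1,3).round(1))
    return x
if __name__=='__main__':
    for m in([1]*10+[0],[0,1,1,0,1,1,1,1,1,0,0],[0,1,0,0,1,1,0,1,1,1,0],[0,1,1,0,1,1,0,1,1,0,0]):
        print(m);solve(np.array(m),1)
E
python3 kin2.py
```

```text
[1, 1, 1, 1, 1, 1, 1, 1, 1, 1, 0]
[ 1.400e-03  1.600e-01 -2.000e-04 -1.400e-03  5.643e-01  4.216e-01
  3.000e-04 -1.598e-01  3.058e-01  1.000e-04  0.000e+00] [4.406 4.297 3.06  1.063 1.046 0.634 0.264 0.187 0.133 0.084 0.   ]
[[-0.   0.   0. ]
 [ 0.   0.  -0.1]
 [ 0.1 -0.2  0. ]
 [-0.  -0.1  0.1]
 [-0.2  0.  -0. ]]
[0, 1, 1, 0, 1, 1, 1, 1, 1, 0, 0]
[ 0.000e+00  1.604e-01 -1.000e-04 -0.000e+00  5.641e-01  4.218e-01
  3.000e-04 -1.599e-01  3.056e-01  0.000e+00  0.000e+00] [4.38  3.029 2.269 1.045 0.542 0.305 0.095 0.    0.    0.    0.   ]
[[-0.  -0.  -0. ]
 [ 0.   0.   0. ]
 [ 0.1 -0.2  0.2]
 [-0.  -0.1  0. ]
 [-0.2 -0.  -0.2]]
[0, 1, 0, 0, 1, 1, 0, 1, 1, 1, 0]
[ 0.      0.1614  0.      0.      0.5639  0.4221  0.     -0.16    0.3059
 -0.      0.    ] [4.156 2.629 2.236 0.818 0.354 0.153 0.    0.    0.    0.    0.   ]
[[-0.1 -0.   0. ]
 [ 0.  -0.   0. ]
 [ 0.2 -0.1  0.1]
 [-0.  -0.1  0. ]
 [-0.3 -0.  -0.2]]
[0, 1, 1, 0, 1, 1, 0, 1, 1, 0, 0]
[ 0.      0.1614 -0.     -0.      0.5638  0.4221 -0.     -0.16    0.306
  0.      0.    ] [4.152 2.98  1.653 1.006 0.339 0.156 0.    0.    0.    0.    0.   ]
[[-0.1  0.   0. ]
 [ 0.1 -0.   0. ]
 [ 0.2 -0.1  0.1]
 [-0.  -0.1  0.1]
 [-0.3 -0.  -0.2]]
```

```bash
cat > ik.py <<'E'
from kin2 import *
V=np.array([0,.1614,0,0,.5638,.4221,0,-.16,.306,0,0])
def ik(p,R,q0,n=1):
    def f(q):
        pp,RR=fk(V,q*100);return np.r_[(pp-p)*10,Ro.from_matrix(RR.T@R).as_rotvec()*3]
    o=least_squares(f,np.clip(q0,LO+.01,HI-.01)/100,bounds=(LO/100,HI/100),max_nfev=100);return o.x*100,np.sqrt(2*o.cost)
def allik(p,R,n=60,seed=0):
    rng=np.random.default_rng(seed);out=[]
    for k in range(n):
        q,e=ik(p,R,rng.uniform(LO,HI))
        if e<1e-3 and not any(np.abs(q-o).max()<1 for o in out):out.append(q)
    return out
def grip(c,up,yaw,tilt,phi):
    """phi: rotation of tool about disc axis (deg); positive -> body leans to rack +y"""
    R=Rt(yaw,tilt);R=R@ry(phi)
    return np.array(c)-R[:,0]*up if phi==0 else np.array(c)+0*R[:,0]-R[:,0]*up,R
if __name__=='__main__':
    for n,c in(('C',C),('A',A)):
        for phi in(-40,-20,0,20,40):
            for flip in(0,1):
                p,R=grip(c,.003,RY,21,phi)
                if flip:R=R@rx(180)
                print(n,phi,flip,R[:,0].round(2));[print('   ',q.round(0)) for q in allik(p,R,25)]
E
python3 ik.py
```

```text
C -40 0 [ 0.38  0.59 -0.72]
    [-14.  23. -24. -64. -48.  59.]
C -40 1 [ 0.38  0.59 -0.72]
    [ -14.   23.  -24.  -64.  -48. -121.]
C -20 0 [ 0.39  0.28 -0.88]
    [  8.  15. -32. -39. -21.  19.]
C -20 1 [ 0.39  0.28 -0.88]
    [   8.   15.  -32.  -39.  -21. -161.]
C 0 0 [ 0.35 -0.06 -0.93]
C 0 1 [ 0.35 -0.06 -0.93]
C 20 0 [ 0.27 -0.39 -0.88]
    [  24.   18.  -58.   74.  -29. -109.]
C 20 1 [ 0.27 -0.39 -0.88]
    [ 24.  18. -58.  74. -29.  71.]
C 40 0 [ 0.16 -0.68 -0.72]
    [  37.   28.  -49.   56.  -51. -106.]
C 40 1 [ 0.16 -0.68 -0.72]
    [ 37.  28. -49.  56. -51.  74.]
A -40 0 [ 0.38  0.59 -0.72]
    [-12.  28. -14. -61. -49.  53.]
A -40 1 [ 0.38  0.59 -0.72]
    [ -12.   28.  -14.  -61.  -49. -127.]
A -20 0 [ 0.39  0.28 -0.88]
    [  6.  21. -23. -35. -24.  18.]
A -20 1 [ 0.39  0.28 -0.88]
    [   6.   21.  -23.  -35.  -24. -162.]
A 0 0 [ 0.35 -0.06 -0.93]
A 0 1 [ 0.35 -0.06 -0.93]
A 20 0 [ 0.27 -0.39 -0.88]
    [  20.   23.  -48.   71.  -29. -100.]
A 20 1 [ 0.27 -0.39 -0.88]
    [ 20.  23. -48.  71. -29.  80.]
A 40 0 [ 0.16 -0.68 -0.72]
    [ 31.  32. -40.  58. -52. -99.]
A 40 1 [ 0.16 -0.68 -0.72]
    [ 31.  32. -40.  58. -52.  81.]
```

```bash
cat > path.py <<'E'
from ik import *
def chk(wps,q,N=8):
    """wps list of (name,p,R); interpolates from fk(q)"""
    p0,R0=fk(V,q)
    for n,p,R in wps:
        rv=Ro.from_matrix(R0.T@R).as_rotvec();mx=0;dq=0
        for i in range(1,N+1):
            pp=p0+(p-p0)*i/N;RR=R0@Ro.from_rotvec(rv*i/N).as_matrix()
            qn,e=ik(pp,RR,q);mx=max(mx,e);dq=max(dq,abs(qn-q).max());q=qn
        print(n,q.round(0),'err',round(mx,4),'maxstep',round(dq,1));p0,R0=p,R
    return q
if __name__=='__main__':
    ph=-22;ex=np.array([np.cos(np.radians(RY)),np.sin(np.radians(RY)),0]);ez=np.array([0,0,1.])
    dz=-np.sin(np.radians(20))*ex+np.cos(np.radians(20))*ez
    for c in(A,C):
        g=lambda off,up=.006:(grip(c,up,RY,21,ph)[0]+off*dz,grip(c,up,RY,21,ph)[1])
        st=np.array([.469,.272,.0476])
        q=chk([('vert',g(.10)[0]+[0,-.02,.05],Rt(RY)),('phi',g(.10)[0]+[0,0,.05],Rt(RY)@ry(ph)),('tilt',*g(.09)),('grasp',*g(0)),('lift',*g(.07)),('up',g(.07)[0]+[0,0,.08],g(0)[1]),('upright',g(.07)[0]+[0,0,.08],Rt(RY)@ry(ph)),('vert',g(.07)[0]+[0,0,.08],Rt(RY)),('trans',st+[0,0,.12],Rt(-6)),('place',st+[0,0,.006],Rt(-6))],r.sense()['joints'])
E
python3 path.py
```

```text
vert [ 16.  14. -14.  -0. -62. -26.] err 0.0 maxstep 9.2
phi [  4.  14.  -8. -24. -64.  -4.] err 0.0 maxstep 3.0
tilt [  7.  11. -24. -30. -33.  10.] err 0.0 maxstep 4.0
grasp [  3.  21. -22. -39. -27.  23.] err 0.0 maxstep 1.8
lift [  6.  13. -24. -32. -31.  12.] err 0.0 maxstep 1.4
up [  7.   7. -20. -24. -39.   3.] err 0.0 maxstep 1.4
upright [  4.  15.  -6. -24. -65.  -4.] err 0.0 maxstep 3.3
vert [ 17.  15. -12.  -0. -63. -27.] err 0.0 maxstep 3.0
trans [ 47.  17. -16.  -0. -57. -53.] err 0.0 maxstep 3.9
place [ 47.  25. -23.  -0. -42. -53.] err 0.0 maxstep 1.9
vert [ 20.   6. -24.   0. -60. -30.] err 0.0 maxstep 8.7
phi [  7.   7. -18. -24. -61.  -6.] err 0.0 maxstep 3.2
tilt [ 11.   3. -34. -29. -29.   6.] err 0.0 maxstep 4.1
grasp [  5.  15. -31. -43. -24.  26.] err 0.0 maxstep 2.6
lift [ 10.   6. -34. -32. -28.  10.] err 0.0 maxstep 2.1
up [ 12.  -2. -30. -22. -37.  -2.] err 0.0 maxstep 1.9
upright [  6.   8. -16. -24. -62.  -6.] err 0.0 maxstep 3.4
vert [ 22.   7. -22.  -0. -60. -32.] err 0.0 maxstep 3.4
trans [ 47.  17. -16.  -0. -57. -53.] err 0.0 maxstep 3.8
place [ 47.  25. -23.  -0. -42. -53.] err 0.0 maxstep 1.9
```

The fitted kinematics match to about 0.1 mm and show a wrist offset of 160 mm. Rolling the tool −22° about the lens axis makes both grasps reachable, so I use that. The blanks are round, so the roll does not affect the grip. I'm going to the vertical pose first, near A.

```bash
cat > wp.py <<'E'
from ik import *
ph=-22;ex=np.array([np.cos(np.radians(RY)),np.sin(np.radians(RY)),0]);ez=np.array([0,0,1.])
dz=-np.sin(np.radians(20))*ex+np.cos(np.radians(20))*ez
def g(c,off,up=.006,tilt=21):
    p,R=grip(c,up,RY,tilt,ph);return p+off*dz,R
E
python3 -c "
from wp import *
go(g(A,.10)[0]+[0,-.02,.05],Rt(RY))"
```

```text
t 5.78 shift cm [-5.54 -2.96 -1.97] turn [-0.05 -0.03  2.03] w 0.279 F [-0.4 -0.5  1.4]
rows>= 1.0529822072997472 1.900808108416367
```

Call:
play_rows(plan=[[[-3, -1, -1, 0, 0, 0.7], [-5.5, -3, -2, 0, 0, 1.4], [-5.5, -3, -2, 0, 0, 2.0], [-5.5, -3, -2, 0, 0, 2.0]]], hand=0.28)

```text
time_s: 6.28
tcp_pos: [0.5417, -0.0138, 0.2097]
ee_rot: [[0.018, -0.983, 0.18], [0.001, 0.181, 0.984], [-1.0, -0.017, 0.004]]
wrist_force: [0.2, -0.3, -0.4]
gripper_width: 0.282
```

```bash
python3 -c "
from wp import *
go(g(A,.10)[0]+[0,0,.05],Rt(RY)@ry(ph))"
```

```text
t 6.28 shift cm [0.5  0.92 1.7 ] turn [-0.04 -2.18  0.11] w 0.282 F [ 0.2 -0.3 -0.4]
rows>= 0.3195906136036233 2.0396185405672025
```

Call:
play_rows(plan=[[[0, 0.5, 0.5, 0, -0.7, 0], [0.2, 0.9, 1.0, 0, -1.5, 0], [0.5, 0.9, 1.7, 0, -2.2, 0], [0.5, 0.9, 1.7, 0, -2.2, 0]]])

```text
time_s: 6.78
tcp_pos: [0.5318, 0.003, 0.2025]
ee_rot: [[0.079, -0.983, 0.164], [0.366, 0.182, 0.913], [-0.927, -0.012, 0.374]]
wrist_force: [0.5, -1.4, -0.2]
gripper_width: 0.279
```

```bash
python3 -c "
from wp import *
go(*g(A,.09))"
```

```text
t 6.78 shift cm [ 5.41 -0.64 -1.94] turn [-0.82 -0.01 -1.86] w 0.279 F [ 0.5 -1.4 -0.2]
rows>= 0.9246627335131191 1.8984270237210903
```

Call:
play_rows(plan=[[[1, -0.2, -0.5, -0.3, 0, -0.6], [2, -0.4, -1, -0.6, 0, -1.2], [3.5, -0.6, -1.5, -0.8, 0, -1.9], [5.4, -0.6, -1.9, -0.8, 0, -1.9], [5.4, -0.6, -1.9, -0.8, 0, -1.9]]])

```text
time_s: 7.4
tcp_pos: [0.5382, 0.0065, 0.1447]
ee_rot: [[0.394, -0.919, 0.026], [0.31, 0.159, 0.937], [-0.865, -0.362, 0.347]]
wrist_force: [0.6, 0.3, 0.4]
gripper_width: 0.277
```

```bash
python3 -c "
from wp import *
cap('wrist','w5')
go(*g(A,.09))
go(*g(A,.04))
from fitd import *
fitdisc(['w5'],A,-10,21,.035,zmin=.062)
fitdisc(['w5'],C,-10,21,.035,zmin=.062)"
```

```text
t 7.45 shift cm [-0.03  0.01 -0.25] turn [ 0.01 -0.01  0.03] w 0.282 F [-0.3  0.1  0.7]
rows>= 0.039812856720037614 0.033019320159673154
t 7.45 shift cm [ 4.61  0.13 -2.11] turn [ 0.01 -0.01  0.03] w 0.282 F [-0.3  0.1  0.7]
rows>= 0.8113395598091228 0.033019320159673154
w5 917 c [5.73e-01 5.00e-04 5.54e-02] yaw -9.57 tilt 24.66 res 0.00033
w5 1961 c [0.4939 0.0143 0.0555] yaw -9.81 tilt 23.38 res 0.00024
```

View pics/w5.png

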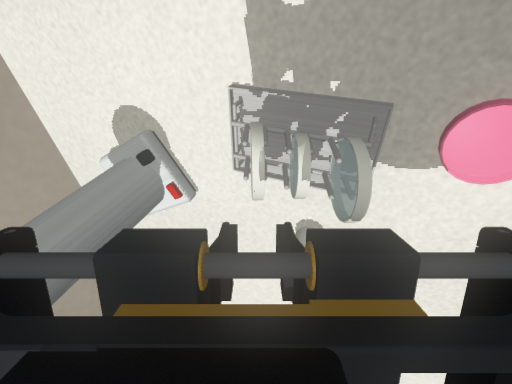

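Blank A, at (257,160), is centred between the fingers and seen edge-on. Now I'm descending along the lean.

Call:
play_rows(plan=[[[1.5, 0, -0.8, 0, 0, 0], [3, 0.1, -1.4, 0, 0, 0], [4.6, 0.1, -2.1, 0, 0, 0], [4.6, 0.1, -2.1, 0, 0, 0]]])

```text
time_s: 7.95
tcp_pos: [0.5569, 0.0005, 0.098]
ee_rot: [[0.396, -0.918, 0.027], [0.31, 0.161, 0.937], [-0.864, -0.363, 0.348]]
wrist_force: [-0.4, -0.3, -0.6]
gripper_width: 0.281
```

```bash
python3 -c "
from wp import *
A=np.array([.5725,.0005,.0554])
go(*g(A,.0))
cap('side','s6');p,d,c=load('s6')
cv2.imwrite('pics/s6c.png',cv2.resize(p[120:260,160:320],None,fx=4,fy=4))
cap('wrist','w6')
"
```

```text
t 7.95 shift cm [ 3.7   0.11 -1.45] turn [-0.   -0.01  0.03] w 0.281 F [-0.4 -0.3 -0.6]
rows>= 0.6366326083028365 0.032787061245243054
```

View pics/s6c.png

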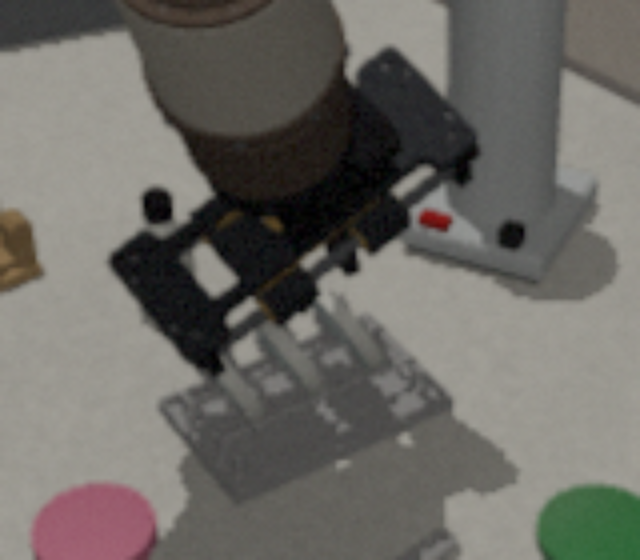

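View pics/w6.png

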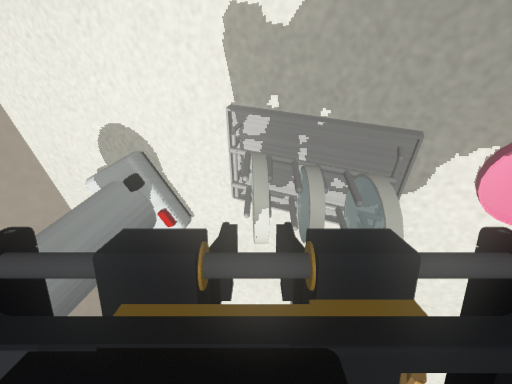

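Call:
play_rows(plan=[[[1.2, 0, -0.5, 0, 0, 0], [2.4, 0.1, -0.9, 0, 0, 0], [3.2, 0.1, -1.2, 0, 0, 0], [3.7, 0.1, -1.4, 0, 0, 0], [3.7, 0.1, -1.4, 0, 0, 0]]])

```text
time_s: 8.68
tcp_pos: [0.5698, -0.0009, 0.0604]
ee_rot: [[0.396, -0.918, 0.027], [0.31, 0.162, 0.937], [-0.864, -0.363, 0.349]]
wrist_force: [-0.2, -0.3, -0.3]
gripper_width: 0.277
```

```bash
python3 -c "
from wp import *
A=np.array([.5725,.0005,.0554])
go(*g(A,.0))
cap('side','s7');p,d,c=load('s7')
cv2.imwrite('pics/s7c.png',cv2.resize(p[120:260,160:320],None,fx=4,fy=4))
cap('wrist','w7')
"
```

```text
t 8.68 shift cm [-0.02 -0.05 -0.03] turn [-0.01 -0.01  0.03] w 0.277 F [-0.2 -0.3 -0.3]
rows>= 0.009563222334901715 0.03290517655273308
```

View pics/s7c.png

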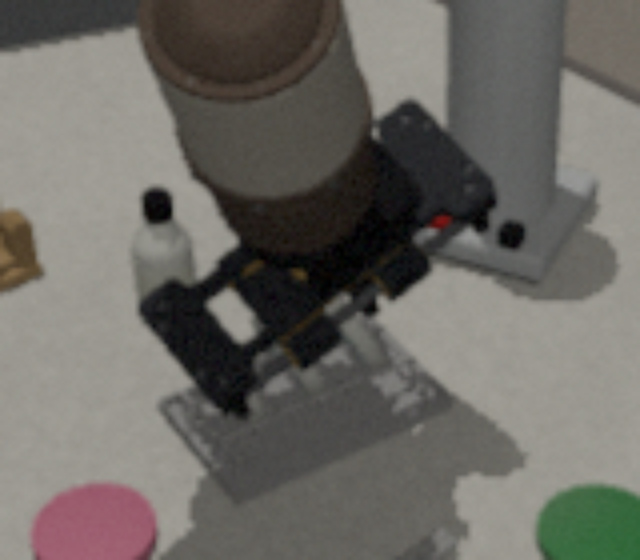

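View pics/w7.png

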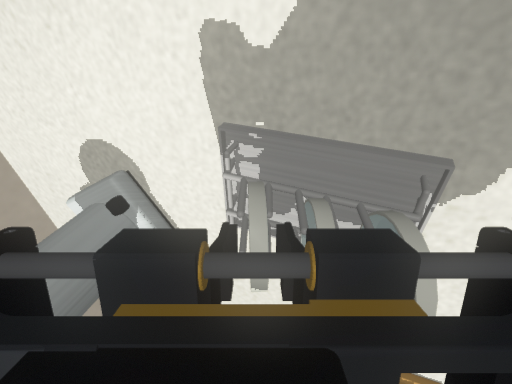

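Pose is reached with no contact, and the disc is at column 259 between the fingers, which span 236 to 284. Closing.

Call:
play_rows(plan=[[[0, 0, 0, 0, 0, 0], [0, 0, 0, 0, 0, 0], [0, 0, 0, 0, 0, 0], [0, 0, 0, 0, 0, 0], [0, 0, 0, 0, 0, 0]]], hand=0.0)

```text
time_s: 9.4
tcp_pos: [0.5701, -0.0008, 0.0613]
ee_rot: [[0.398, -0.917, 0.026], [0.31, 0.162, 0.937], [-0.863, -0.365, 0.349]]
wrist_force: [0.4, -1.1, 1.8]
gripper_width: 0.113
```

Call:
play_rows(plan=[[[0, 0, 0, 0, 0, 0], [0, 0, 0, 0, 0, 0]]], hand=0.0)

```text
time_s: 9.65
tcp_pos: [0.5701, -0.0008, 0.0613]
ee_rot: [[0.398, -0.917, 0.027], [0.31, 0.162, 0.937], [-0.863, -0.364, 0.349]]
wrist_force: [0.5, -0.2, 2.0]
gripper_width: 0.114
```

```bash
python3 -c "
from wp import *
s=r.sense();print(s['tcp_pos'],s['wrist_force'].round(1))
R=s['ee_rot'];print('dz in tool',(R.T@dz).round(3), 'ez',R.T@ez)
"
```

```text
[ 0.57012147 -0.0008241   0.06125877] [ 0.5 -0.2  2. ]
dz in tool [-0.927 -0.024  0.373] ez [-0.86336123 -0.36448095  0.34894271]
```

Gripped at 9.9 mm. Lifting along the lean.

Call:
play_rows(plan=[[[-0.9, 0, 0.4, 0, 0, 0], [-2.3, -0.1, 0.9, 0, 0, 0], [-3.7, -0.1, 1.5, 0, 0, 0], [-5.1, -0.1, 2.0, 0, 0, 0], [-6.5, -0.2, 2.6, 0, 0, 0]]])

```text
time_s: 10.28
tcp_pos: [0.5455, 0.0031, 0.1274]
ee_rot: [[0.396, -0.918, 0.027], [0.311, 0.162, 0.937], [-0.864, -0.363, 0.349]]
wrist_force: [-0.1, 0.1, -0.4]
gripper_width: 0.11
```

```bash
python3 -c "
from wp import *
s=r.sense();go(s['tcp_pos']+np.array([-.01,0,.08]),Rt(RY)@ry(ph))"
```

```text
t 10.28 shift cm [-7.31 -1.98  2.77] turn [ 0.78 -0.    1.98] w 0.11 F [-0.1  0.1 -0.4]
rows>= 1.2899612397277684 1.9873231887730909
```

Call:
play_rows(plan=[[[-3, -1, 1.1, 0, 0, 0.1], [-7.3, -2, 2.8, 0.2, 0, 0.6], [-7.3, -2, 2.8, 0.5, 0, 1.3], [-7.3, -2, 2.8, 0.8, 0, 2.0], [-7.3, -2, 2.8, 0.8, 0, 2.0]]])

```text
time_s: 10.9
tcp_pos: [0.5375, 0.0031, 0.2065]
ee_rot: [[0.061, -0.985, 0.162], [0.369, 0.173, 0.913], [-0.927, 0.004, 0.374]]
wrist_force: [0.0, 0.1, -1.5]
gripper_width: 0.112
```

```bash
python3 -c "
from wp import *
cap('wrist','w8');cap('side','s8')
ST=np.array([.4688,.2720,.0476])
a=np.radians(-6);n=ST+.021*np.array([np.cos(a),np.sin(a),0]);print(n)
go(n+[0,-.0,.17],Rt(-6))"
```

```text
[0.48968496 0.2698049  0.0476    ]
t 11.0 shift cm [ 8.52  9.15 24.  ] turn [-0.39  2.2   0.05] w 0.114 F [-0.2  0.6 -0.5]
rows>= 4.329777430027291 2.0865490750650064
```

View pics/w8.png

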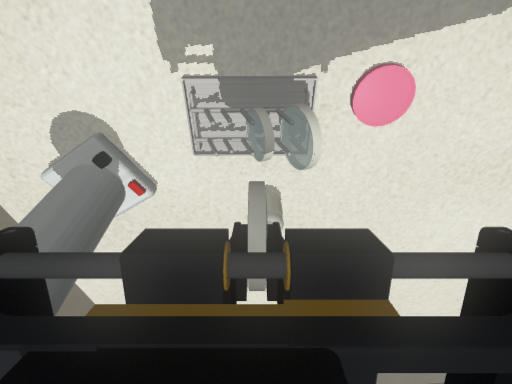

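View pics/s8.png

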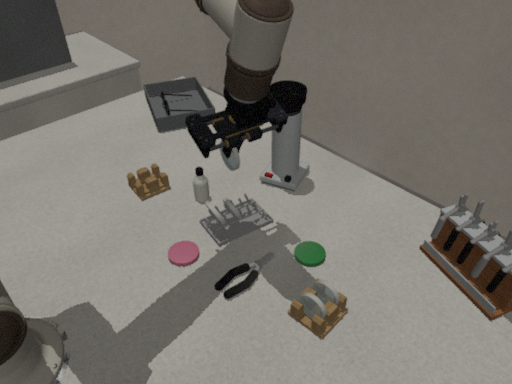

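Blank A is firmly in hand at (258,235) in the wrist view; the other two blanks are untouched. I'm moving over the stand.

Call:
play_rows(plan=[[[0.5, 2, 4.5, -0.1, 0.5, 0], [2.5, 4, 10, -0.2, 1.0, 0], [4.5, 6, 15, -0.3, 1.5, 0], [6.5, 8, 20, -0.4, 2.0, 0], [8.0, 9.2, 24, -0.4, 2.2, 0]]])

```text
time_s: 11.62
tcp_pos: [0.4874, 0.2701, 0.2233]
ee_rot: [[0.01, -0.995, 0.101], [-0.003, 0.101, 0.995], [-1.0, -0.01, -0.002]]
wrist_force: [1.4, -0.0, -0.7]
gripper_width: 0.117
```

Call:
play_rows(plan=[[[0, 0, 0, 0, 0, 0], [0, 0, 0, 0, 0, 0]]])

```text
time_s: 11.88
tcp_pos: [0.4885, 0.2675, 0.223]
ee_rot: [[0.009, -0.995, 0.104], [-0.002, 0.104, 0.995], [-1.0, -0.009, -0.001]]
wrist_force: [0.4, -0.8, -1.3]
gripper_width: 0.111
```

```bash
cat > inhand.py <<'E'
from fitd import *
import sys
def inhand(tags,s):
    """fit disc near expected pose in hand, several cameras, report in tool frame"""
    R0=s['ee_rot'];p0=s['tcp_pos'];c0=p0+R0[:,0]*.006
    n=-R0[:,1];yaw=np.degrees(np.arctan2(n[1],n[0]))
    for t in tags:
        v=fitdisc([t],c0,yaw,0,.035,zmin=c0[2]-.034,zmax=c0[2]+.03 if t[0]=='w' else c0[2]-.004)
        print('   tool frame',(R0.T@(v[:3]-p0)*1000).round(1),'yaw off',(v[3]*100-yaw).round(2))
if __name__=='__main__':
    s=r.sense();k=sys.argv[1]
    cap('wrist','w'+k);cap('side','s'+k);cap('top','t'+k)
    inhand(['w'+k,'s'+k,'t'+k],s)
E
python3 inhand.py 9; python3 -c "
from wp import *
ST=np.array([.4688,.2720,.0476])
a=np.radians(-6);n=ST+.021*np.array([np.cos(a),np.sin(a),0])
go(n+[0,-.0,.10],Rt(-6))"
```

```text
w9 1460 c [0.4913 0.2667 0.2164] yaw -7.76 tilt 5.31 res 0.00048
   tool frame [ 6.6 -2.8 -0.5] yaw off -1.79
s9 104 c [0.4868 0.2676 0.2167] yaw -5.64 tilt 3.8 res 0.00043
   tool frame [ 6.3  1.8 -0.1] yaw off 0.33
t9 11 c [0.4864 0.2662 0.2175] yaw -2.0 tilt 3.13 res 0.00026
   tool frame [ 5.4  2.  -1.4] yaw off 3.97
t 12.03 shift cm [7.57 0.09 0.33] turn [-0.01 -0.    0.06] w 0.113 F [-1.4  0.6  0. ]
rows>= 1.2131457698957206 0.054077219534910036
```

View pics/w9.png

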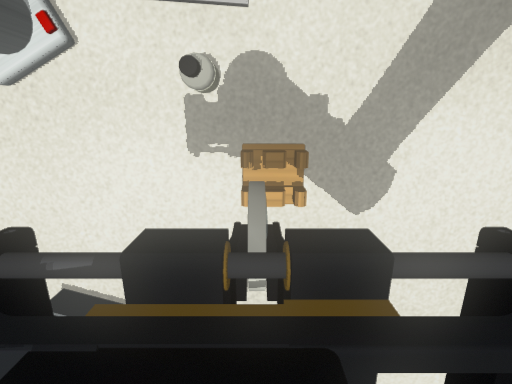

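View pics/s9.png

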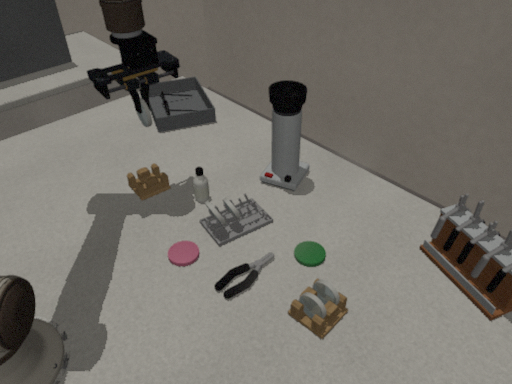

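```bash
cat > edge.py <<'E'
from h import *
import sys
def run(tag):
    p,d,c=load(tag)
    R,t=RT(c)
    for v in range(180,226,6):
        row=d[v];u=np.where((row>0)&(row<.30)&(abs(np.arange(512)-256)<25))[0]
        if len(u):
            z=np.median(row[u]);print(v,u.min(),u.max(),'y mm',((u.min()-.5-c['cx'])/f(c)*z*1000).round(1),((u.max()+.5-c['cx'])/f(c)*z*1000).round(1),z.round(3))
run(sys.argv[1])
E
python3 edge.py w9
python3 - <<'E'
import cv2,sys
sys.path.insert(0,'.')
from fit import *
import h
fitstand('w9',(.4688,.272,-6),.05);fitstand('t9',(.4688,.272,-6),.05)
E
```

```text
186 249 264 y mm -4.7 4.9 0.166
192 248 265 y mm -5.1 5.3 0.161
198 248 265 y mm -5.0 5.1 0.157
204 248 266 y mm -4.9 5.6 0.155
210 248 266 y mm -4.8 5.5 0.152
216 248 266 y mm -4.8 5.5 0.15
222 235 278 y mm -11.7 11.9 0.15
w9 4415 x,y 0.46904191207553386 0.2718540758342172 yaw -5.956733001880955 z0 0.00018816776727985805 cost 0.0016784386446539712
t9 1597 x,y 0.46840988260500227 0.27213175810681134 yaw -6.135921127568183 z0 -4.2451263526259236e-05 cost 0.002855577009267731
```

```bash
cat >> wp.py <<'E'
ST=np.array([.4690,.2719,0]);_a=np.radians(-6)
N1=ST+.021*np.array([np.cos(_a),np.sin(_a),0]);N0=ST-.021*np.array([np.cos(_a),np.sin(_a),0])
def pl(n,z): return go(n+[0,0,z],Rt(-6))
E
python3 -c "
from wp import *
print(N1,N0);pl(N1,.118)"
```

```text
[0.48988496 0.2697049  0.        ] [0.44811504 0.2740951  0.        ]
t 12.03 shift cm [10.53  0.1   0.32] turn [-0.01 -0.    0.06] w 0.113 F [-1.4  0.6  0. ]
rows>= 1.6863918433460714 0.054077219534910036
```

Call:
play_rows(plan=[[[3, 0, 0.1, 0, 0, 0], [6, 0, 0.2, 0, 0, 0], [9, 0, 0.2, 0, 0, 0.06], [10.5, 0, 0.25, 0, 0, 0.06], [10.5, 0, 0.25, 0, 0, 0.06]]])

```text
time_s: 12.65
tcp_pos: [0.4908, 0.2693, 0.1175]
ee_rot: [[-0.002, -0.994, 0.106], [-0.002, 0.106, 0.994], [-1.0, 0.002, -0.002]]
wrist_force: [1.1, -0.7, -0.6]
gripper_width: 0.11
```

```bash
python3 -c "
from wp import *
pl(N1,.054);cap('wrist','w10')
p,d,c=load('w10');cv2.imwrite('pics/w10c.png',cv2.resize(p[100:300,160:350],None,fx=4,fy=3))
cap('side','s10');p,d,c=load('s10');cv2.imwrite('pics/s10c.png',cv2.resize(p[110:210,90:220],None,fx=6,fy=6))
"
```

```text
t 12.65 shift cm [6.35 0.09 0.05] turn [-0.01 -0.01 -0.01] w 0.11 F [ 1.1 -0.7 -0.6]
rows>= 1.0162309560799734 0.016038302083208302
```

View pics/w10c.png

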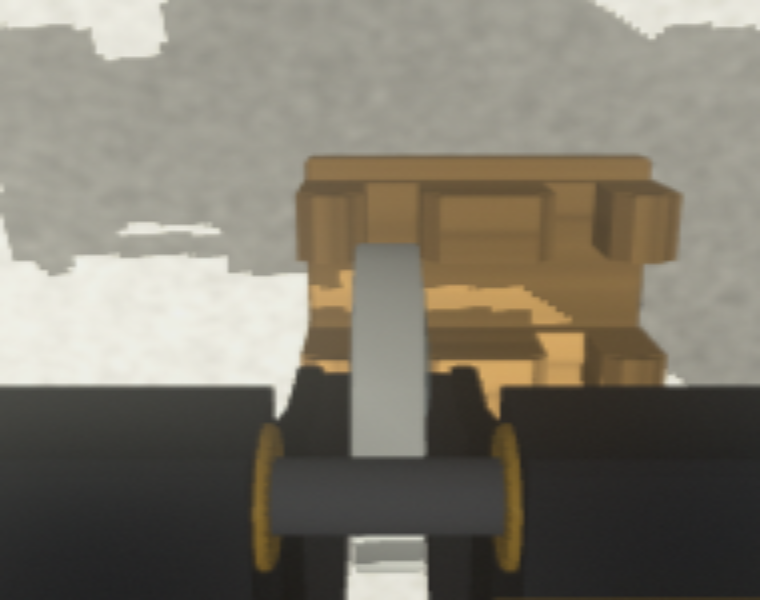

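View pics/s10c.png

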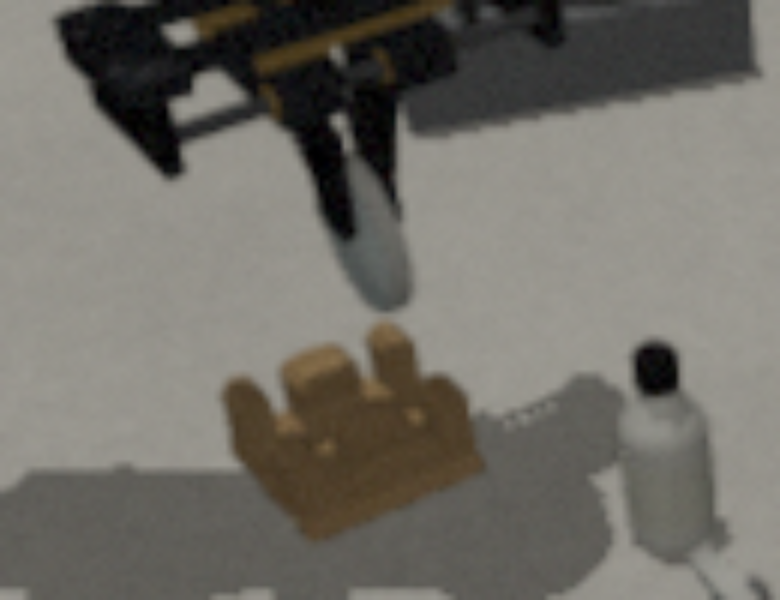

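The notch is about 1 mm to tool +y, which agrees with the computed 0.9 mm. I'm descending with that correction.

Call:
play_rows(plan=[[[0.6, 0.1, 0.05, 0, 0, 0], [1.4, 0.1, 0.05, 0, 0, 0], [2.2, 0.1, 0.05, 0, 0, 0], [2.9, 0.1, 0.05, 0, 0, 0], [3.3, 0.1, 0.05, 0, 0, 0]]])

```text
time_s: 13.38
tcp_pos: [0.4897, 0.2707, 0.0843]
ee_rot: [[-0.002, -0.994, 0.105], [-0.001, 0.105, 0.994], [-1.0, 0.001, -0.001]]
wrist_force: [-0.3, -0.1, -1.0]
gripper_width: 0.11
```

```bash
python3 -c "
from wp import *
pl(N1,.054);cap('wrist','w11')
p,d,c=load('w11');cv2.imwrite('pics/w11c.png',cv2.resize(p[100:300,160:350],None,fx=4,fy=3))
"
```

```text
t 13.38 shift cm [ 3.03 -0.03 -0.09] turn [-0.   -0.01 -0.01] w 0.11 F [-0.3 -0.1 -1. ]
rows>= 0.48481945136141613 0.01078680564491936
```

View pics/w11c.png

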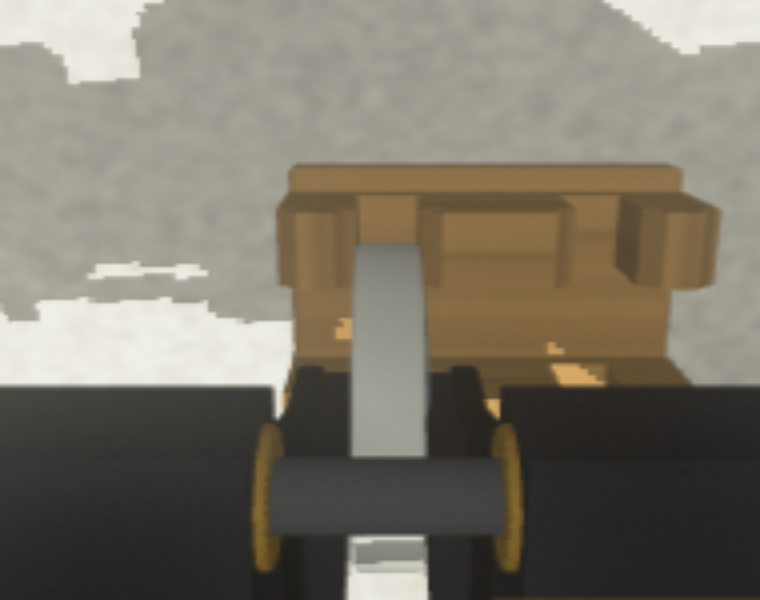

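Disc (356–420) and notch (358–418) are aligned. Lowering it gently.

Call:
play_rows(plan=[[[0.5, 0, -0.1, 0, 0, 0], [1.0, 0, -0.1, 0, 0, 0], [1.5, 0, -0.1, 0, 0, 0], [1.9, 0, -0.1, 0, 0, 0], [2.3, 0, -0.1, 0, 0, 0]]])

```text
time_s: 14.05
tcp_pos: [0.4898, 0.2699, 0.0618]
ee_rot: [[-0.001, -0.994, 0.105], [-0.0, 0.105, 0.994], [-1.0, 0.001, -0.001]]
wrist_force: [-0.5, -1.2, -0.1]
gripper_width: 0.109
```

```bash
python3 -c "
from wp import *
pl(N1,.054)"
```

```text
t 14.05 shift cm [ 0.78 -0.01 -0.02] turn [-0. -0. -0.] w 0.109 F [-0.5 -1.2 -0.1]
rows>= 0.12485663008602893 0.005060886323788838
```

Call:
play_rows(plan=[[[0.2, 0, 0, 0, 0, 0], [0.4, 0, 0, 0, 0, 0], [0.55, 0, 0, 0, 0, 0], [0.65, 0, 0, 0, 0, 0], [0.7, 0, 0, 0, 0, 0]]])

```text
time_s: 14.68
tcp_pos: [0.4898, 0.2699, 0.0551]
ee_rot: [[-0.001, -0.994, 0.105], [-0.0, 0.105, 0.994], [-1.0, 0.001, -0.0]]
wrist_force: [0.3, 0.3, -1.2]
gripper_width: 0.112
```

Call:
play_rows(plan=[[[0.05, 0, 0, 0, 0, 0], [0.1, 0, 0, 0, 0, 0], [0.1, 0, 0, 0, 0, 0]]])

```text
time_s: 15.05
tcp_pos: [0.4898, 0.2699, 0.054]
ee_rot: [[-0.001, -0.994, 0.105], [-0.0, 0.105, 0.994], [-1.0, 0.001, -0.001]]
wrist_force: [0.4, -0.2, -0.4]
gripper_width: 0.115
```

Call:
play_rows(plan=[[[0.03, 0, 0, 0, 0, 0], [0.06, 0, 0, 0, 0, 0], [0.1, 0, 0, 0, 0, 0]]])

```text
time_s: 15.42
tcp_pos: [0.49, 0.27, 0.0535]
ee_rot: [[-0.0, -0.995, 0.105], [-0.0, 0.105, 0.995], [-1.0, 0.0, -0.0]]
wrist_force: [-1.1, 0.7, 4.7]
gripper_width: 0.113
```

```bash
python3 -c "
from wp import *
s=r.sense();print(s['wrist_force'],s['tcp_pos'])
cap('side','s12');p,d,c=load('s12');cv2.imwrite('pics/s12c.png',cv2.resize(p[110:210,90:220],None,fx=6,fy=6))
cap('wrist','w12');p,d,c=load('w12');cv2.imwrite('pics/w12c.png',cv2.resize(p[100:300,160:350],None,fx=4,fy=3))
"
```

```text
[-1.13320125  0.66543311  4.67167914] [0.48996395 0.27001596 0.05351737]
```

View pics/s12c.png

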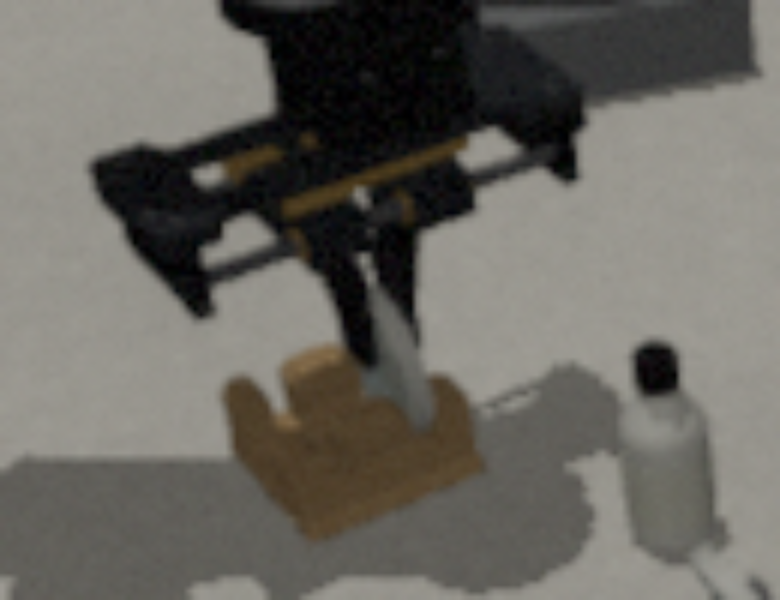

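View pics/w12c.png

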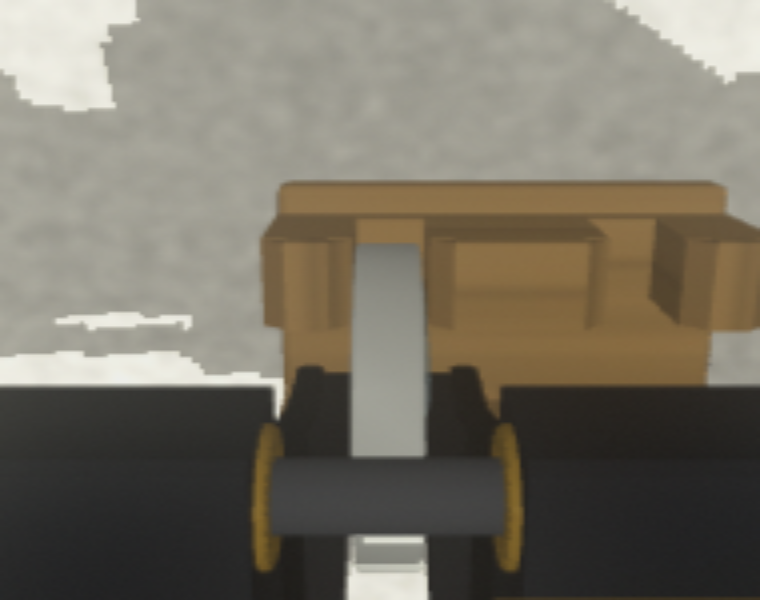

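Contact came at 4.7 N at the expected height, so blank A is seated. Releasing and retreating straight up.

Call:
play_rows(plan=[[[-0.05, 0, 0, 0, 0, 0], [-0.05, 0, 0, 0, 0, 0], [-0.05, 0, 0, 0, 0, 0], [-0.05, 0, 0, 0, 0, 0], [-0.05, 0, 0, 0, 0, 0]]], hand=0.28)

```text
time_s: 16.15
tcp_pos: [0.4897, 0.2698, 0.0535]
ee_rot: [[-0.001, -0.994, 0.105], [-0.001, 0.105, 0.994], [-1.0, 0.001, -0.001]]
wrist_force: [0.7, 0.7, -0.4]
gripper_width: 0.275
```

Call:
play_rows(plan=[[[-0.5, 0, 0, 0, 0, 0], [-2, 0, 0, 0, 0, 0], [-4.5, 0, 0, 0, 0, 0], [-8, 0, 0, 0, 0, 0], [-13, 0, 0, 0, 0, 0]]])

```text
time_s: 16.77
tcp_pos: [0.4893, 0.2694, 0.1849]
ee_rot: [[-0.002, -0.994, 0.105], [-0.002, 0.105, 0.994], [-1.0, 0.002, -0.002]]
wrist_force: [0.7, 0.9, 0.8]
gripper_width: 0.277
```

```bash
python3 -c "
from wp import *
from fitd import *
s=r.sense();print(s['gripper_width'])
cap('wrist','w13');cap('side','s13');cap('top','t13')
fitdisc(['w13','s13','t13'],N1+[0,0,.0476],-6,0,.035,zmin=.05)
p,d,c=load('w13');cv2.imwrite('pics/w13c.png',cv2.resize(p[100:300,160:350],None,fx=4,fy=3))
C=np.array([.4939,.0143,.0555])
go(g(C,.10)[0]+[0,-.02,.07],Rt(RY))"
```

```text
0.2767853270825929
w13 672 c [0.4902 0.2697 0.0472] yaw -5.92 tilt -0.27 res 0.00033
s13 155 c [0.4879 0.2699 0.0474] yaw -6.13 tilt -1.86 res 0.00067
t13 166 c [0.4878 0.2701 0.0476] yaw -5.52 tilt -4.29 res 0.00058
t 16.93 shift cm [ -3.82   0.47 -27.48] turn [0.38 0.04 0.03] w 0.285 F [ 0.3 -0.  -0.7]
rows>= 4.439510597336412 0.3579747441451715
```

View pics/w13c.png

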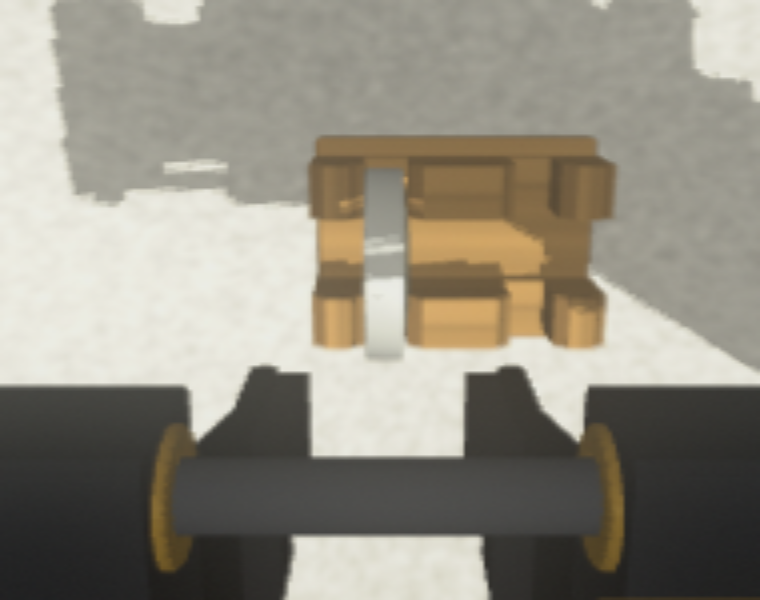

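Blank A stands in the far notch at (385,262), with its centre at z = 47.4 mm, fully down and upright. Now C.

Call:
play_rows(plan=[[[-3, 0, -3, 0, 0, 0], [-3.8, 0.1, -9, 0.1, 0, 0], [-3.8, 0.3, -15, 0.2, 0, 0], [-3.8, 0.4, -21, 0.3, 0, 0], [-3.8, 0.5, -27, 0.4, 0, 0]]])

```text
time_s: 17.55
tcp_pos: [0.4556, 0.0001, 0.2217]
ee_rot: [[-0.001, -0.985, 0.174], [-0.0, 0.174, 0.985], [-1.0, 0.001, -0.001]]
wrist_force: [0.6, -0.6, -0.1]
gripper_width: 0.281
```

```bash
sed -i 's/^C=np.*$/C=np.array([.4939,.0143,.0555]);A=np.array([.5725,.0005,.0554]);RY=-9.8/' h.py; python3 -c "
from wp import *
go(g(C,.10)[0]+[0,0,.05],Rt(RY)@ry(ph))"
```

```text
t 17.55 shift cm [1.7  0.09 1.82] turn [-0.02 -2.2  -0.  ] w 0.281 F [ 0.6 -0.6 -0.1]
rows>= 0.39951001666599245 2.0595345468592376
```

Call:
play_rows(plan=[[[0.3, 0, 0.5, 0, -0.7, 0], [0.8, 0.1, 1.1, 0, -1.5, 0], [1.7, 0.1, 1.8, 0, -2.2, 0], [1.7, 0.1, 1.8, 0, -2.2, 0]]])

```text
time_s: 18.05
tcp_pos: [0.4581, 0.0184, 0.2039]
ee_rot: [[0.063, -0.984, 0.166], [0.368, 0.178, 0.913], [-0.928, 0.003, 0.373]]
wrist_force: [0.3, -0.1, 0.3]
gripper_width: 0.281
```

```bash
python3 -c "
from wp import *
go(*g(C,.09))"
```

```text
t 18.05 shift cm [ 5.43 -0.34 -2.2 ] turn [-0.83 -0.02 -1.95] w 0.281 F [ 0.3 -0.1  0.3]
rows>= 0.9387342033453123 1.9814281792280715
```

Call:
play_rows(plan=[[[1, -0.1, -0.5, -0.3, 0, -0.6], [2, -0.2, -1, -0.6, 0, -1.3], [3.5, -0.3, -1.6, -0.8, 0, -1.95], [5.4, -0.3, -2.2, -0.8, 0, -1.95], [5.4, -0.3, -2.2, -0.8, 0, -1.95]]])

```text
time_s: 18.68
tcp_pos: [0.4607, 0.0197, 0.1456]
ee_rot: [[0.389, -0.921, 0.026], [0.311, 0.158, 0.937], [-0.867, -0.357, 0.348]]
wrist_force: [0.3, 0.6, 0.5]
gripper_width: 0.279
```

```bash
python3 -c "
from wp import *
go(*g(C,.09));go(*g(C,.04))
cap('wrist','w14')
from fitd import *
fitdisc(['w14'],C,-10,21,.035,zmin=.062)"
```

```text
t 18.68 shift cm [-0.01 -0.07 -0.2 ] turn [ 0.   -0.01 -0.01] w 0.279 F [0.3 0.6 0.5]
rows>= 0.03365451933619599 0.01730273172453456
t 18.68 shift cm [ 4.63  0.01 -2.06] turn [ 0.   -0.01 -0.01] w 0.279 F [0.3 0.6 0.5]
rows>= 0.8111165959757473 0.01730273172453456
w14 930 c [0.4937 0.0143 0.0553] yaw -10.27 tilt 21.67 res 0.00035
```

View pics/w14.png

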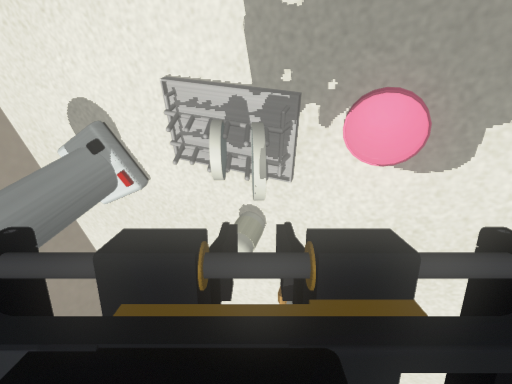

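C (259,160) is centred; the small blank is at (216,150). Descending.

Call:
play_rows(plan=[[[1.5, 0, -0.7, 0, 0, 0], [3, 0, -1.3, 0, 0, 0], [4.6, 0, -2.0, 0, 0, 0], [4.6, 0, -2.0, 0, 0, 0]]])

```text
time_s: 19.23
tcp_pos: [0.4799, 0.0146, 0.0996]
ee_rot: [[0.391, -0.92, 0.028], [0.311, 0.16, 0.937], [-0.866, -0.358, 0.348]]
wrist_force: [-0.2, -0.7, 0.2]
gripper_width: 0.282
```

```bash
python3 -c "
from wp import *
go(*g(C,0));print(r.sense()['joints'].round(0))"
```

```text
t 19.23 shift cm [ 3.76  0.28 -1.53] turn [-0.01 -0.01  0.  ] w 0.282 F [-0.2 -0.7  0.2]
rows>= 0.6502264760353555 0.013229538524530737
[  8.  10. -32. -36. -26.  16.]
```

Call:
play_rows(plan=[[[1.2, 0.1, -0.5, 0, 0, 0], [2.4, 0.2, -1.0, 0, 0, 0], [3.2, 0.2, -1.3, 0, 0, 0], [3.75, 0.2, -1.5, 0, 0, 0], [3.75, 0.2, -1.5, 0, 0, 0]]])

```text
time_s: 19.85
tcp_pos: [0.4917, 0.0126, 0.0612]
ee_rot: [[0.392, -0.92, 0.027], [0.311, 0.16, 0.937], [-0.866, -0.359, 0.349]]
wrist_force: [0.7, 0.7, 0.1]
gripper_width: 0.281
```

```bash
python3 -c "
from wp import *
go(*g(C,0));cap('wrist','w15')"
```

```text
t 19.85 shift cm [ 0.03  0.03 -0.03] turn [-0.01 -0.01  0.01] w 0.281 F [0.7 0.7 0.1]
rows>= 0.009272501357293452 0.012082697265841671
```

View pics/w15.png

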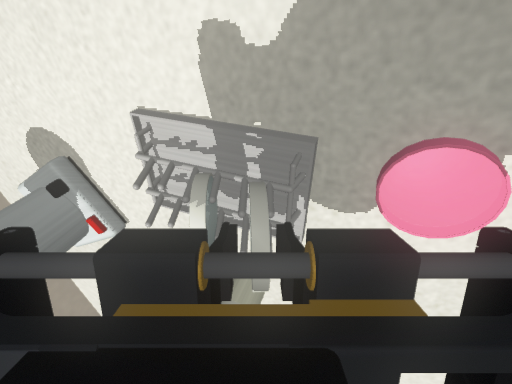

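The disc is centred between the fingers at column 260, with no contact. Closing.

Call:
play_rows(plan=[[[0, 0, 0, 0, 0, 0], [0, 0, 0, 0, 0, 0], [0, 0, 0, 0, 0, 0], [0, 0, 0, 0, 0, 0], [0, 0, 0, 0, 0, 0]]], hand=0.0)

```text
time_s: 20.52
tcp_pos: [0.4917, 0.0126, 0.0614]
ee_rot: [[0.393, -0.919, 0.027], [0.311, 0.16, 0.937], [-0.866, -0.359, 0.349]]
wrist_force: [0.3, -0.6, 1.5]
gripper_width: 0.111
```

Call:
play_rows(plan=[[[0, 0, 0, 0, 0, 0], [0, 0, 0, 0, 0, 0]]], hand=0.0)

```text
time_s: 20.78
tcp_pos: [0.4918, 0.0126, 0.0613]
ee_rot: [[0.393, -0.919, 0.027], [0.311, 0.16, 0.937], [-0.866, -0.359, 0.349]]
wrist_force: [0.5, 0.1, 1.6]
gripper_width: 0.111
```

Call:
play_rows(plan=[[[-0.9, 0, 0.4, 0, 0, 0], [-2.3, -0.1, 0.9, 0, 0, 0], [-3.7, -0.1, 1.5, 0, 0, 0], [-5.1, -0.1, 2.0, 0, 0, 0], [-6.5, -0.2, 2.6, 0, 0, 0]]])

```text
time_s: 21.4
tcp_pos: [0.4677, 0.0165, 0.1271]
ee_rot: [[0.391, -0.92, 0.028], [0.311, 0.16, 0.937], [-0.866, -0.357, 0.349]]
wrist_force: [-0.8, -0.3, -0.7]
gripper_width: 0.111
```

```bash
python3 -c "
from wp import *
s=r.sense();go(s['tcp_pos']+np.array([-.01,0,.09]),Rt(RY)@ry(ph))"
```

```text
t 21.4 shift cm [-8.19 -2.3   3.11] turn [ 0.77 -0.01  1.94] w 0.111 F [-0.8 -0.3 -0.7]
rows>= 1.4488616221019868 1.9563796254115267
```

Call:
play_rows(plan=[[[-3, -1, 1.1, 0, 0, 0.1], [-8, -2.3, 3, 0.2, 0, 0.6], [-8.2, -2.3, 3.1, 0.5, 0, 1.3], [-8.2, -2.3, 3.1, 0.8, 0, 1.95], [-8.2, -2.3, 3.1, 0.8, 0, 1.95]]])

```text
time_s: 22.02
tcp_pos: [0.4595, 0.0161, 0.2165]
ee_rot: [[0.064, -0.985, 0.163], [0.368, 0.175, 0.913], [-0.927, 0.002, 0.374]]
wrist_force: [-0.6, -0.3, -1.2]
gripper_width: 0.112
```

```bash
python3 -c "
from wp import *
pl(N0,.225)"
```

```text
t 22.02 shift cm [ 8.64  5.64 23.69] turn [-0.4   2.19  0.07] w 0.112 F [-0.6 -0.3 -1.2]
rows>= 4.134078343151733 2.0866186481057665
```

Call:
play_rows(plan=[[[0.8, 1, 4.5, -0.1, 0.5, 0], [2.8, 2.3, 10, -0.2, 1.0, 0], [4.8, 3.6, 15, -0.3, 1.5, 0], [6.8, 4.8, 20, -0.4, 2.0, 0.07], [8.6, 5.6, 23.7, -0.4, 2.2, 0.07]]])

```text
time_s: 22.65
tcp_pos: [0.4457, 0.2766, 0.2258]
ee_rot: [[0.001, -0.995, 0.1], [-0.002, 0.1, 0.995], [-1.0, -0.001, -0.002]]
wrist_force: [0.6, -1.0, -1.3]
gripper_width: 0.111
```

Call:
play_rows(plan=[[[0, 0, 0, 0, 0, 0], [0, 0, 0, 0, 0, 0]]])

```text
time_s: 22.9
tcp_pos: [0.4462, 0.2736, 0.2256]
ee_rot: [[-0.001, -0.995, 0.103], [-0.001, 0.103, 0.995], [-1.0, 0.0, -0.001]]
wrist_force: [1.0, -0.2, -0.9]
gripper_width: 0.114
```

```bash
python3 -c "
from wp import *
cap('wrist','w16');pl(N0,.118)"; python3 edge.py w16
```

```text
t 22.95 shift cm [10.8  -0.15  0.12] turn [ 0.   -0.01  0.  ] w 0.115 F [ 0.2  0.7 -0.6]
rows>= 1.7278490864328344 0.00487888472824985
186 249 264 y mm -4.7 4.9 0.166
192 248 265 y mm -5.1 5.3 0.161
198 248 265 y mm -5.0 5.2 0.157
204 248 266 y mm -4.9 5.6 0.155
210 248 266 y mm -4.8 5.5 0.152
216 248 266 y mm -4.8 5.5 0.15
222 235 278 y mm -11.8 12.0 0.151
```

View pics/w16.png

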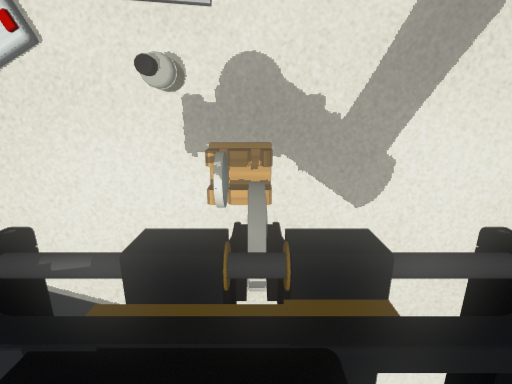

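Blank C is held upright and centred (row edges −4.9 to +5.4 mm). Blank A is standing at (220,180). I'm lowering over the near notch.

Call:
play_rows(plan=[[[3, -0.1, 0.1, 0, 0, 0], [6, -0.15, 0.1, 0, 0, 0], [9, -0.15, 0.1, 0, 0, 0], [10.8, -0.15, 0.1, 0, 0, 0], [10.8, -0.15, 0.1, 0, 0, 0]]])

```text
time_s: 23.58
tcp_pos: [0.4482, 0.2728, 0.1174]
ee_rot: [[-0.002, -0.994, 0.106], [-0.003, 0.106, 0.994], [-1.0, 0.001, -0.003]]
wrist_force: [-1.0, 0.0, -0.5]
gripper_width: 0.116
```

```bash
python3 -c "
from wp import *
pl(N0,.0535)"
```

```text
t 23.57 shift cm [6.39 0.02 0.15] turn [-0.01 -0.02 -0.01] w 0.116 F [-1.   0.  -0.5]
rows>= 1.022101343978849 0.01948741448946142
```

Call:
play_rows(plan=[[[0.6, 0, 0.1, 0, 0, 0], [1.4, 0, 0.1, 0, 0, 0], [2.2, 0, 0.1, 0, 0, 0], [2.9, 0, 0.1, 0, 0, 0], [3.3, 0, 0.1, 0, 0, 0]]])

```text
time_s: 24.2
tcp_pos: [0.4488, 0.2758, 0.0846]
ee_rot: [[-0.0, -0.995, 0.104], [-0.001, 0.104, 0.995], [-1.0, -0.0, -0.001]]
wrist_force: [0.1, 0.2, -0.3]
gripper_width: 0.113
```

```bash
python3 -c "
from wp import *
pl(N0,.0535);cap('wrist','w17')
p,d,c=load('w17');cv2.imwrite('pics/w17c.png',cv2.resize(p[100:300,160:350],None,fx=4,fy=3))
"
```

```text
t 24.2 shift cm [ 3.11  0.05 -0.17] turn [ 0.   -0.01  0.  ] w 0.113 F [ 0.1  0.2 -0.3]
rows>= 0.4985177055934213 0.007631519947029319
```

View pics/w17c.png

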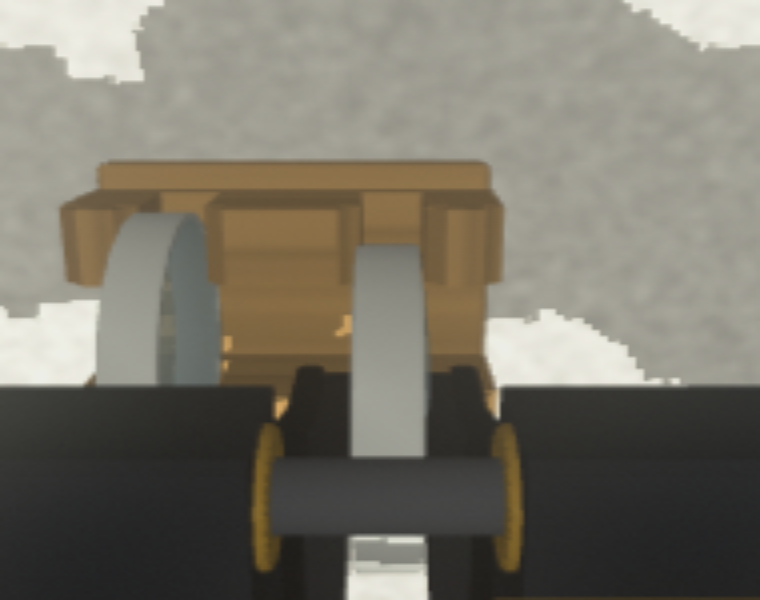

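Call:
play_rows(plan=[[[0.5, 0.05, -0.15, 0, 0, 0], [1.0, 0.05, -0.15, 0, 0, 0], [1.5, 0.05, -0.15, 0, 0, 0], [1.9, 0.05, -0.15, 0, 0, 0], [2.3, 0.05, -0.15, 0, 0, 0]]])

```text
time_s: 24.88
tcp_pos: [0.4483, 0.2744, 0.0619]
ee_rot: [[0.0, -0.995, 0.104], [-0.001, 0.104, 0.995], [-1.0, -0.001, -0.001]]
wrist_force: [-0.8, 0.6, -0.6]
gripper_width: 0.111
```

Call:
play_rows(plan=[[[0.2, 0, 0, 0, 0, 0], [0.4, 0, 0, 0, 0, 0], [0.5, 0, 0, 0, 0, 0], [0.6, 0, 0, 0, 0, 0], [0.65, 0, 0, 0, 0, 0]]])

```text
time_s: 25.5
tcp_pos: [0.4483, 0.2745, 0.0557]
ee_rot: [[0.001, -0.995, 0.104], [-0.001, 0.104, 0.995], [-1.0, -0.001, -0.001]]
wrist_force: [0.0, 0.7, -0.5]
gripper_width: 0.11
```

```bash
python3 -c "
from wp import *
pl(N0,.0535)"
```

```text
t 25.5 shift cm [ 0.22  0.02 -0.04] turn [ 0. -0.  0.] w 0.11 F [ 0.   0.7 -0.5]
rows>= 0.03649063109070033 0.005143645564367891
```

Call:
play_rows(plan=[[[0.05, 0, 0, 0, 0, 0], [0.1, 0, 0, 0, 0, 0], [0.15, 0, 0, 0, 0, 0], [0.18, 0, 0, 0, 0, 0]]])

```text
time_s: 26.0
tcp_pos: [0.4483, 0.2744, 0.0539]
ee_rot: [[0.0, -0.995, 0.104], [-0.001, 0.104, 0.995], [-1.0, -0.001, -0.001]]
wrist_force: [0.6, -0.4, -0.8]
gripper_width: 0.114
```

Call:
play_rows(plan=[[[0.03, 0, 0, 0, 0, 0], [0.06, 0, 0, 0, 0, 0], [0.08, 0, 0, 0, 0, 0]]])

```text
time_s: 26.38
tcp_pos: [0.4484, 0.2745, 0.0535]
ee_rot: [[0.001, -0.995, 0.104], [-0.001, 0.104, 0.995], [-1.0, -0.001, -0.001]]
wrist_force: [-1.2, -0.4, 4.0]
gripper_width: 0.108
```

Contact came at 4 N at the same height as for A. Releasing and retreating.

Call:
play_rows(plan=[[[-0.05, 0, 0, 0, 0, 0], [-0.05, 0, 0, 0, 0, 0], [-0.05, 0, 0, 0, 0, 0], [-0.05, 0, 0, 0, 0, 0], [-0.05, 0, 0, 0, 0, 0]]], hand=0.28)

```text
time_s: 27.0
tcp_pos: [0.4483, 0.2744, 0.0536]
ee_rot: [[0.0, -0.995, 0.104], [-0.001, 0.104, 0.995], [-1.0, -0.0, -0.001]]
wrist_force: [0.9, -0.6, 0.6]
gripper_width: 0.281
```

Call:
play_rows(plan=[[[-0.5, 0, 0, 0, 0, 0], [-2, 0, 0, 0, 0, 0], [-4.5, 0, 0, 0, 0, 0], [-8, 0, 0, 0, 0, 0], [-13, 0, 0, 0, 0, 0]]])

```text
time_s: 27.62
tcp_pos: [0.4477, 0.2739, 0.185]
ee_rot: [[-0.001, -0.995, 0.104], [-0.002, 0.104, 0.995], [-1.0, 0.0, -0.002]]
wrist_force: [1.0, 0.2, -0.2]
gripper_width: 0.277
```

Call:
play_rows(plan=[[[0, 0, -1, 0, 0, 0], [0, 0, -3, 0, 0, 0], [0, 0, -5, 0, 0, 0], [0, 0, -5, 0, 0, 0]]])

```text
time_s: 28.12
tcp_pos: [0.4422, 0.2225, 0.1829]
ee_rot: [[-0.001, -0.994, 0.106], [-0.002, 0.106, 0.994], [-1.0, 0.001, -0.002]]
wrist_force: [0.3, 0.8, 0.1]
gripper_width: 0.283
```

```bash
python3 -c "
from wp import *
from fitd import *
s=r.sense();print(s['gripper_width'],s['tcp_pos'],s['wrist_force'])
cap('wrist','w20');cap('side','s20');cap('top','t20')
for n in(N0,N1):fitdisc(['w20','s20','t20'],n+[0,0,.0476],-6,0,.035,zmin=.05)
p,d,c=load('w20');cv2.imwrite('pics/w20c.png',cv2.resize(p[100:300,160:350],None,fx=4,fy=3))"
```

```text
0.28279593311765044 [0.44223314 0.22251069 0.18293165] [0.28343537 0.7697377  0.0844483 ]
w20 478 c [0.4494 0.2741 0.0473] yaw -7.39 tilt 1.51 res 0.00034
s20 158 c [0.4462 0.2749 0.0469] yaw -6.67 tilt -2.32 res 0.00074
t20 26 c [0.4485 0.2734 0.0452] yaw -7.37 tilt 2.12 res 0.0009
w20 391 c [0.4891 0.2699 0.0472] yaw -3.91 tilt -1.44 res 0.00035
s20 156 c [0.4881 0.2716 0.0473] yaw -6.39 tilt -1.51 res 0.00076
t20 0 c [0.4899 0.2697 0.0476] yaw -6.0 tilt 0.0 res nan
  return _methods._mean(a, axis=axis, dtype=dtype,
  ret = ret.dtype.type(ret / rcount)
```

View pics/w20c.png

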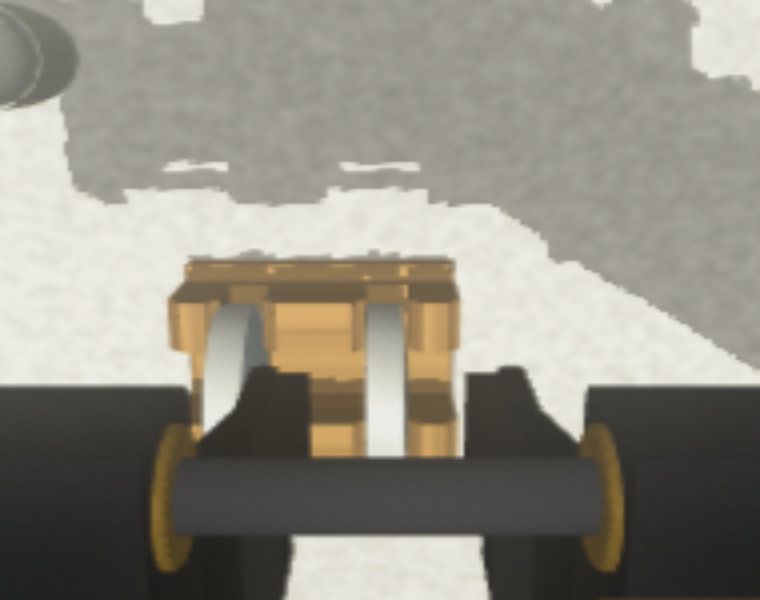

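View pics/s20.png

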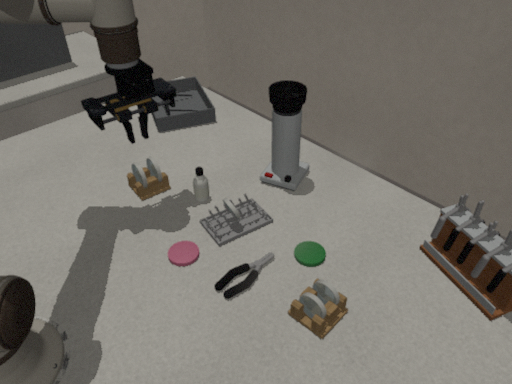

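View pics/t20.png

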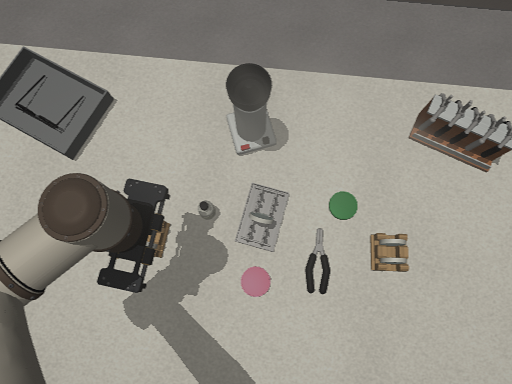

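Both blanks stand in the stand ((137,175) and (154,170) in the side view). The small blank is still in the rack, and the bottle, pliers, heater and discs have not moved. Handing in.

```bash
python3 -c "
from station import r
print(r.sense()['joint_velocities'].round(2)); print(r.finish_job())"
```

```text
[ 0.46  0.27  0.47 -0.03 -0.14 -0.04]
the job is handed in; nothing more can be done
None
```

Both large blanks now stand upright in the empty stand, one in each notch. I handed the job in at about 28 s on the robot's clock.

**Placing:** I gripped each blank across its thickness, drew it out along its lean, and lowered it until about 4–5 N of contact showed on the wrist. Contact came at the same tool height both times. The gripper let go with the blank resting on the notch floor, so neither was dropped.

**Setback:** My first reach for the nearer blank stopped about 29 mm short, at the limits of joints 3 and 5, without touching anything. I backed off, worked out the arm's geometry from recorded poses, and rolled the tool 22° about the lens axis for both grasps.

**Last checks:**
- **Seating:** The wrist and side cameras put both blank centres 46.9–47.3 mm above the bench (47.6 mm nominal), at the notch positions within about 2 mm.
- **Upright:** The tilt fits scattered by about ±2°. The two views disagreed on the sign for the near-notch blank, so I take that as measurement noise.
- **Top camera:** It was no use for this check. The arm hid the far-notch blank and left only 26 points on the near one.
- **Everything else:** In the final pictures the small blanks, bottle, pliers, heater and the pink and green look-alikes looked unmoved, by eye.

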